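# Put the left-over tenons away and stack the cutter cases

## Robot

A 6-joint arm with a two-finger parallel gripper is mounted at the origin on the work surface. World frame = base frame: x ahead of the robot, y to its left, z up, the work surface at z = 0. Lengths are in mm, angles in degrees, forces in N, time in s.
With the tool pointing down it reaches from about 350 to 850 mm from the base axis. Payload 8.1 kg.
Tool frame: the origin (TCP) lies on the centre line of the jaws, within the pads' length; the fingertips stand 14 mm ahead of it and the grasp point (between the pads) lies 5 mm behind it; z points along the fingers, y is the line along which they close (so a half turn about z gives the same grasp; the last joint's range is limited). The gripper opens to 85 mm and grips with 20 to 120 N. Pads are 22 mm wide; open, the fingers measure 114 mm over their backs; the gripper's body (76 mm by 85 mm) begins 54 mm behind the grasp point. The pads swing forward as they close: fully open they stand 13 mm farther back than shut.
Start: joints at [72.399, 7.471, 85.268, -0, 87.261, -4.893], TCP at [131.969, 585.312, 245.292] pointing down, gripper open.
Joint ranges: [-169.43, 169.43], [-51.17, 129.36], [1.28, 143.12], [-76.62, 256.62], [0, 156.53], [-152.29, 152.29]. Speed limits (degrees/s): [136.94, 136.94, 159.86, 180, 180, 180].

## Interface

Orientations are given as [roll, pitch, yaw] about the fixed x, y, z axes, in that order (R = Rz(yaw) Ry(pitch) Rx(roll)).
In Python, from bench import sense, snapshot, camera_info, hand_in gives the robot as it stands. The module is installed in compiled form; this text tells all that it offers.
- The arm moves only by the tool apply_moves, never from a script. Its argument "deltas" is a list of rows, each a list of 7 numbers: the shift along the tool's x, y, z scaled (see below), then the turn, a rotation vector about the tool's x, y, z scaled (see below), then the opening, from 0 (shut) to 1 (fully open). In form: [[dx, dy, dz, ax, ay, az, claw], ...]. A call has 1 to 8 rows; each row shifts and turns the commanded pose from where the row before left it, along the tool's axes as they then stand; what a row does not reach is not made up. The controller multiplies each number of a shift by 0.03 m and each number of a turn by 0.08 rad. A row lasts 1/8 s, in which the tool goes at most 62.5 mm and 10.7 degrees, less where a joint would pass 70% of its speed; a pose out of reach is approached as far as the arm can. A call with a number of a shift or a turn outside -1 to 1 is refused whole. A call with a gripper value outside its range is refused whole. The fingers move at their own pace and stop on an object; "grip_force" is the grip in N (left out, the last holds). Time passes only in rows, so rows that do not move let the fingers close. It gives the time, the measured TCP pose, the force, the opening and the grip force at its end, in the units of the state.
- sense(): the state, without advancing time (a new reading comes with each control period).
- snapshot(name): name is "side" or "top" or "wrist"; returns the picture (420x560x3 uint8, red, green, blue); there is no depth.
- camera_info(name): a dict with "vertical_fov" (degrees; the focal length in pixels is half the picture's height over the tangent of half this angle, whatever the lens; pixels are square), "cx", "cy" (the principal point, pixels), "origin" and "rotation" of the camera in the world; the wrist camera has in their place "tool_from_camera" (4x4, takes a point from camera to tool coordinates, whose origin is the TCP and whose axes are the flange's). Camera axes: x right, y up, looking along -z (the intrinsics and any distortion apply to the point x, -y, -z); pixel columns grow to the right and rows downward; lengths in mm; the calibration is good to about 2 mm. A picture is of the moment at which its call begins: read the wrist's pose just before it. camera_info takes no time and is no camera call.
- hand_in(): hands the job in; it is judged then, once.
The state is a dict: "time": time; "joint_pos": joint angles; "qd": joint speeds; "joint_efforts": joint torques, N m; "tool_pos": TCP position; "tcp_rot": TCP orientation; "ft_force": force on the tool from outside, world axes, zero at the start; "wrist_torque": the same for the moment, N m; "finger_gap": finger opening in mm; "grip_force": force on a finger pad.
Only numpy, scipy, OpenCV 4.12 (cv2) and the standard library are available. Lean on these libraries where they do the work, as an engineer would, in place of code of your own. Each camera call takes 0.05 s, during which the arm holds its last target. There are 200 camera calls.

## Task

Put the joinery bench in order: tip the left-over beech tenons out of the orange pot into the open tenon case, every one of them, and stand the empty pot upright, wholly on its rubber pad, again. When all the tenons are in, shut the blue lid fully, then stack all the small cutter cases flat in one square column on the white field in the middle of the lid, lying the same way as the field. Leave the glue bottle, the tape measure and the piece of wood where they are.

Things in the scene. Friction and masses are not known exactly. Their poses are not given: they have to be found in the camera images.
- case: The tenon case: a heavy grey open-topped plastic box fixed on the bench, 160 x 220 x 65 mm outside (x, y, z), walls and floor 5 mm, no dividers, green latches on its front (-x) side. Origin: centre of its underside; y along its 220 mm side. Its blue lid is hinged on the far (+x) rim.
- lid (a joint): Angle of the case's blue lid: 0 is fully shut, it starts open at 1.6 to 1.85 rad (about upright), stop at 1.9. It is a flat slab 160 x 220 x 12 mm of 0.18 kg, mass even; when shut its top is 77.5 mm above the bench. A stiff friction hinge (0.20 N m) keeps it at whatever angle it is left, so it must be pushed all the way down.
- lid_hinge (a point): The middle of the lid's hinge line, on the far upper rim of the case (65 mm up); the hinge runs along the case's y. With the lid at angle a, a point of its underside at distance d from the hinge is d*cos(a) towards the case's -x and d*sin(a) above the hinge.
- lid_edge (a point): The middle of the lid's free edge, 160 mm from the hinge, at half the lid's thickness (moves with the lid).
- lid_spot (a point): The centre of the lid's top face, in the middle of a white label field 64 x 110 mm (as large as one cutter case, its 110 mm along the case's y); moves with the lid, and lies 77.5 mm above the bench when the lid is shut.
- pad: A black round rubber pad, 120 mm across and 3 mm thick, fixed on the bench. Origin: centre of its underside.
- pot: An orange plastic pot, open at the top, a plain cylinder 64 mm across and 80 mm tall outside, wall 3 mm, floor 5 mm, about 0.10 to 0.16 kg empty. It starts upright on the pad with the tenons in it. Origin: centre of its underside, z up through its mouth. Its inside is smooth (friction with the tenons about 0.3, so they slide out once it is tipped some 20 degrees past level).
- pot_mouth (a point): The centre of the pot's mouth, level with its rim, 80 mm from its origin.
- tenon1: A flat beech joining tenon, 10 x 20 x 40 mm (x, y, z) with rounded edges, 12 g. Starts standing loosely in the pot; may be absent. Origin at its centre, z along its 40 mm length.
- tenon2: A flat beech joining tenon, 10 x 20 x 40 mm (x, y, z) with rounded edges, 12 g. Starts standing loosely in the pot; may be absent. Origin at its centre, z along its 40 mm length.
- tenon3: A flat beech joining tenon, 10 x 20 x 40 mm (x, y, z) with rounded edges, 12 g. Starts standing loosely in the pot; may be absent. Origin at its centre, z along its 40 mm length.
- tenon4: A flat beech joining tenon, 10 x 20 x 40 mm (x, y, z) with rounded edges, 12 g. Starts standing loosely in the pot; may be absent. Origin at its centre, z along its 40 mm length.
- tenon5: A flat beech joining tenon, 10 x 20 x 40 mm (x, y, z) with rounded edges, 12 g. Starts standing loosely in the pot; may be absent. Origin at its centre, z along its 40 mm length.
- tenon6: A flat beech joining tenon, 10 x 20 x 40 mm (x, y, z) with rounded edges, 12 g. Starts standing loosely in the pot; may be absent. Origin at its centre, z along its 40 mm length.
- box_green: A loose closed plastic cutter case, green, 64 x 110 x 36 mm (x, y, z), 0.14 to 0.28 kg, flat top and bottom, black latches on its -x side. Starts flat on the bench; may be absent. Origin: centre of its underside; y along its 110 mm length, z up out of its top.
- box_yellow: A loose closed plastic cutter case, yellow, 64 x 110 x 36 mm (x, y, z), 0.14 to 0.28 kg, flat top and bottom, black latches on its -x side. Starts flat on the bench; may be absent. Origin: centre of its underside; y along its 110 mm length, z up out of its top.
- box_red: A loose closed plastic cutter case, red, 64 x 110 x 36 mm (x, y, z), 0.14 to 0.28 kg, flat top and bottom, black latches on its -x side. Starts flat on the bench; may be absent. Origin: centre of its underside; y along its 110 mm length, z up out of its top.
- box_white: A loose closed plastic cutter case, white, 64 x 110 x 36 mm (x, y, z), 0.14 to 0.28 kg, flat top and bottom, black latches on its -x side. Starts flat on the bench; may be absent. Origin: centre of its underside; y along its 110 mm length, z up out of its top.
- box_black: A loose closed plastic cutter case, black, 64 x 110 x 36 mm (x, y, z), 0.14 to 0.28 kg, flat top and bottom, black latches on its -x side. Starts flat on the bench; may be absent. Origin: centre of its underside; y along its 110 mm length, z up out of its top.
- glue: Bystander: a yellow glue bottle with a red nozzle, 56 mm across and 124 mm tall, standing beyond the work. Origin: centre of its underside.
- tape: Bystander: a black and yellow tape measure, 66 x 70 x 38 mm. Origin: centre of its underside.
- offcut: Bystander: a piece of pale wood, 45 x 150 x 28 mm, lying beyond the case. Origin: centre of its underside.
Not all that is in view belongs to the job. What is shaped like the box_yellow but purple is not meant.

How it is judged:
By the outcome, as a careful person would: the job done as asked, in the order asked, and still so for the second after the job is handed in, with the robot touching nothing.
Of tenon1, tenon2, tenon3, tenon4, tenon5, tenon6 only 3 to 6 are there at a start; the rules pass over those that are not, and their reading is None.
Of box_green, box_yellow, box_red, box_white, box_black only 3 to 5 are there at a start; the rules pass over those that are not, and their reading is None.
At some moment in a run one of box_green, box_yellow, box_red, box_white, box_black may be knocked a few centimetres aside while the robot is not near it.
It also fails if it takes over 210 s, if anything falls off the work surface, if the arm or the gripper's body presses on something with over 40 N, if the wrist force passes 120 N, or if a joint passes its speed limit or range.

## Working session

There is one attempt and no reset: what is moved stays moved. The work goes in short steps, Python scripts to look and compute and a tool call to move; the robot and the scene stay as the last step left them, time stands still between calls to the robot, and variables do not carry over. Pictures are saved under pics/ and viewed, at most 14 in all, crops included, and the job is handed in when it is done.

Besides the shell and the picture viewer there is one more tool, called after "Request:" by a JSON object that holds its "name" and its "arguments". apply_moves: Moves the arm, as the interface text tells. Its arguments: {"type":"object","properties":{"deltas":{"type":"array"},"grip_force":{"type":"number"}},"required":["deltas"]}

```bash
mkdir -p pics; ls; python3 - <<'E'
from bench import *
import cv2
for n in ("top","side"):
    i=camera_info(n); print(n,i)
    cv2.imwrite(f"pics/{n}0.png",snapshot(n)[:,:,::-1])
print(camera_info("wrist")); print(sense())
E
```

```text
pics
top {'vertical_fov': 46.172171807021705, 'cx': 274.0281651848108, 'cy': 217.8128943652349, 'origin': array([ 318.90806227,   16.80482183, 1501.6060634 ]), 'rotation': array([  8.87515933,   0.28917709, -89.45237917])}
side {'vertical_fov': 47.74542884571891, 'cx': 276.5939815564419, 'cy': 209.02123074127687, 'origin': array([ 399.00544901, -872.24191555,  932.69548623]), 'rotation': array([46.79769007,  0.53884547, -8.11627294])}
{'vertical_fov': 71.8941366193632, 'cx': 279.80220220959006, 'cy': 212.93063225328947, 'tool_from_camera': array([[ 6.60660636e-04,  9.64976193e-01,  2.62336636e-01,
         6.66167818e+01],
       [ 9.99999611e-01, -7.90657889e-04,  3.89978547e-04,
         3.90562056e-02],
       [ 5.83738544e-04,  2.62336276e-01, -9.64976340e-01,
        -1.29041691e+02],
       [ 0.00000000e+00,  0.00000000e+00,  0.00000000e+00,
         1.00000000e+00]])}
{'time': 0.1, 'joint_pos': array([ 7.23983451e+01,  7.51073175e+00,  8.53234000e+01, -2.68381207e-03,
        8.72619228e+01, -4.89412417e+00]), 'qd': array([ 0.05017057, -0.18698267, -0.15619075,  0.12066217,  0.12200517,
       -0.15230619]), 'joint_efforts': array([ 1.50221102e-03, -5.70947564e+01, -5.01944661e+01, -2.42882425e-04,
        8.10372003e-03, -1.09413662e-05]), 'tool_pos': array([131.84528538, 584.84668823, 244.34637642]), 'tcp_rot': array([-1.79904067e+02, -5.52410634e-03,  1.67292595e+02]), 'ft_force': array([0.01584151, 0.3801011 , 0.1803621 ]), 'wrist_torque': array([-0.03696697,  0.01696757, -0.00011053]), 'grip_force': 0.0, 'finger_gap': 85.28878414608867}
```

View pics/top0.png

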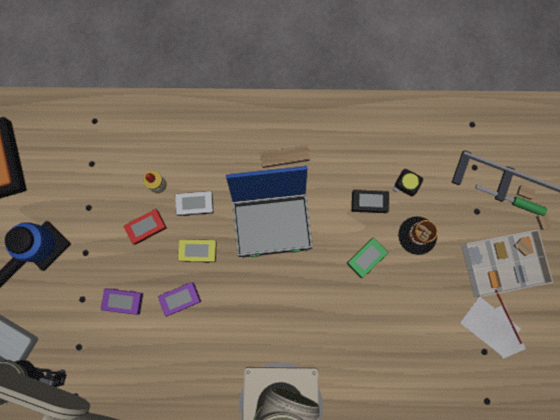

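View pics/side0.png

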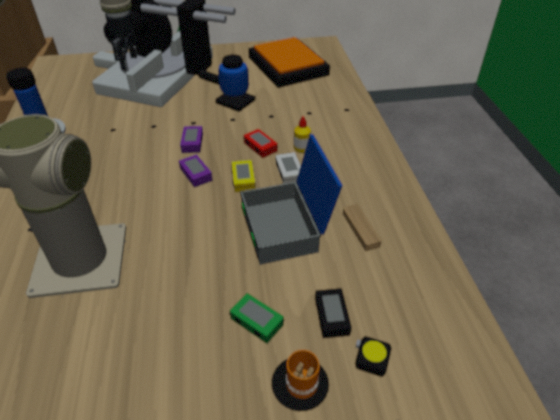

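```bash
cat > h.py <<'E'
import numpy as np, cv2, bench
from bench import sense, snapshot, camera_info
from scipy.spatial.transform import Rotation as R
def rot(e): return R.from_euler('xyz',e,degrees=True).as_matrix()
def cam(n,st=None):
    i=camera_info(n); f=210/np.tan(np.radians(i['vertical_fov']/2))
    if n=='wrist':
        st=st or sense(); T=np.eye(4); T[:3,:3]=rot(st['tcp_rot']); T[:3,3]=st['tool_pos']
        M=T@i['tool_from_camera']; Rc,o=M[:3,:3],M[:3,3]
    else: Rc,o=rot(i['rotation']),np.array(i['origin'])
    return dict(f=f,c=np.array([i['cx'],i['cy']]),R=Rc,o=o)
def ray(c,p):
    p=np.atleast_2d(p).astype(float); d=np.c_[(p-c['c'])/c['f']*[1,-1],-np.ones(len(p))]
    return d@c['R'].T
def onz(c,p,z):
    d=ray(c,p); return c['o']+d*((z-c['o'][2])/d[:,2])[:,None]
def proj(c,P):
    q=(np.atleast_2d(P)-c['o'])@c['R']; return c['c']+c['f']*np.c_[q[:,0],-q[:,1]]/-q[:,2:]
def tri(c1,p1,c2,p2):
    d1,d2=ray(c1,p1)[0],ray(c2,p2)[0]; s=np.linalg.lstsq(np.c_[d1,-d2],c2['o']-c1['o'],rcond=None)[0]
    a,b=c1['o']+s[0]*d1,c2['o']+s[1]*d2; return (a+b)/2,np.linalg.norm(a-b)
def grab(n):
    st=sense(); im=snapshot(n); return cam(n,st),im
def hsv(im): return cv2.cvtColor(im,cv2.COLOR_RGB2HSV)
def blobs(m,amin=30):
    cs,_=cv2.findContours(m.astype(np.uint8),cv2.RETR_EXTERNAL,cv2.CHAIN_APPROX_NONE)
    return sorted([k for k in cs if cv2.contourArea(k)>amin],key=cv2.contourArea,reverse=True)
def rect(c,k,z):
    "contour -> world rect on plane z: centre, yaw of long side (deg), size"
    w=onz(c,k[:,0,:],z)[:,:2].astype(np.float32); r=cv2.minAreaRect(w); b=cv2.boxPoints(r)
    e=[b[1]-b[0],b[2]-b[1]]; l=max(e,key=np.linalg.norm); 
    return np.round(r[0],1),round(float(np.degrees(np.arctan2(l[1],l[0]))%180),1),np.round(sorted(r[1]),1)
E
python3 - <<'E'
from h import *
for n in ("top","side"):
    c=cam(n); im=cv2.cvtColor(cv2.imread(f"pics/{n}0.png"),cv2.COLOR_BGR2RGB); H=hsv(im)
    h,s,v=[H[:,:,i].astype(int) for i in range(3)]
    ms={'green':(h>45)&(h<80)&(s>120),'yellow':(h>22)&(h<33)&(s>170)&(v>100),'red':((h<5)|(h>174))&(s>170),'purple':(h>125)&(h<160)&(s>100),'blue':(h>108)&(h<125)&(s>150),'orange':(h>5)&(h<15)&(s>190),'white':(s<30)&(v>190),'black':(v<45)}
    for k,m in ms.items():
        for b in blobs(m,60)[:6]:
            z={'orange':83}.get(k,36); x,y,w,hh=cv2.boundingRect(b); print(n,k,int(cv2.contourArea(b)),(x,y,w,hh),*rect(c,b,z))
E
```

```text
top green 682 (348, 239, 39, 38) [ 431. -251.] 134.6 [ 60.  108.6]
top green 224 (513, 197, 34, 18) [ 589.9 -743.5] 68.7 [25.3 98.5]
top red 686 (124, 210, 41, 33) [518.1 415.6] 118.9 [ 64.5 107.6]
top purple 768 (101, 289, 41, 25) [296.6 472.4] 83.3 [ 63.2 113.4]
top purple 749 (158, 283, 42, 33) [305.3 304. ] 113.4 [ 63.6 110. ]
top blue 1826 (227, 167, 80, 34) [653.5  46.6] 96.7 [ 82.1 243.6]
top blue 647 (7, 223, 48, 40) [464.4 751.3] 78.3 [112.7 136.5]
top black 946 (0, 118, 26, 80) [733.3 834. ] 5.5 [ 76.2 252.2]
top black 541 (5, 227, 29, 27) [473.9 790.3] 47.8 [77.7 79.8]
top black 485 (399, 217, 37, 37) [ 496.3 -396.3] 26.9 [ 96.8 109.6]
top black 464 (16, 360, 50, 27) [ 89.8 697.5] 74.9 [ 44.3 150.3]
top black 438 (34, 222, 36, 48) [457.7 711.5] 138.7 [101.8 112.4]
top black 275 (0, 258, 26, 29) [384.9 812.7] 137.7 [ 32.9 100.5]
side green 9495 (477, 0, 83, 174) [1654.8  827.9] 58.5 [ 287.2 1526. ]
side green 1322 (230, 294, 53, 48) [ 431.3 -264.9] 134.3 [ 72.2 116.3]
side yellow 462 (232, 160, 23, 26) [446.9 248.7] 89.4 [ 62.7 118.1]
side yellow 367 (363, 341, 24, 21) [ 66
[... 346 characters left out ...]
4.6 [118.4 435.9]
side blue 495 (218, 63, 30, 34) [459.3 835.9] 86.2 [112.  263.1]
side blue 411 (15, 83, 31, 31) [-295.5  796.8] 111.6 [ 71.2 254.2]
side orange 280 (288, 351, 30, 21) [ 507.  -410.1] 176.7 [40.7 56.5]
side orange 181 (288, 373, 31, 17) [ 501.7 -451.9] 171.6 [31.8 57.4]
side black 2516 (104, 0, 68, 70) [  57.2 1387.3] 99.3 [299.6 782.2]
side black 1802 (177, 0, 43, 84) [ 319.1 1267.2] 92.0 [142.7 918. ]
side black 1284 (473, 85, 87, 110) [1349.9  328. ] 89.9 [ 49.8 626.3]
side black 1209 (316, 289, 35, 48) [ 601.1 -277.6] 87.5 [ 63.6 121.9]
side black 1033 (62, 140, 28, 52) [-59.8 370.1] 98.0 [ 79.2 267.3]
side black 964 (273, 362, 55, 48) [ 497.2 -438.5] 161.6 [ 92.3 109.5]
```

```bash
cat >> h.py <<'E'
def go(pos,rpy=None,st=None):
    "print pure-shift units in the present tool axes, and turn units, towards target"
    st=st or sense(); A=rot(st['tcp_rot']); u=A.T@(np.array(pos)-st['tool_pos'])/30
    print('shift units',np.round(u,2),'rows',int(np.ceil(abs(u).max())))
    if rpy is not None: print('turn units',np.round(R.from_matrix(A.T@rot(rpy)).as_rotvec()/.08,2))
    return u
E
python3 - <<'E'
from h import *
go([450,50,345])
st=sense(); A=rot(st['tcp_rot'])
print(A.T@(np.array([420,-330,345])-np.array([450,50,345]))/30)
c=cam('top')
print('case rim',onz(c,[[235,200],[306,197],[311,250],[238,256]],65).round(0).tolist())
print('lid outline',onz(c,[[228,170],[305,168]],225).round(0).tolist())
im=cv2.imread('pics/top0.png')[:,:,::-1].copy(); H=hsv(im)
print('pad',onz(c,[[418,235.5]],3).round(0))
cv2.imwrite('pics/c1.png',cv2.resize(im[150:290,120:450,::-1],None,fx=2.4,fy=2.4,interpolation=cv2.INTER_CUBIC))
E
```

```text
shift units [-14.27 -15.06  -3.33] rows 16
[ -1.81080942 -12.57636583   0.02088263]
case rim [[596.0, 143.0, 65.0], [607.0, -68.0, 65.0], [449.0, -83.0, 65.0], [429.0, 130.0, 65.0]]
lid outline [[646.0, 149.0, 225.0], [653.0, -56.0, 225.0]]
pad [[ 502. -414.    3.]]
```

View pics/c1.png

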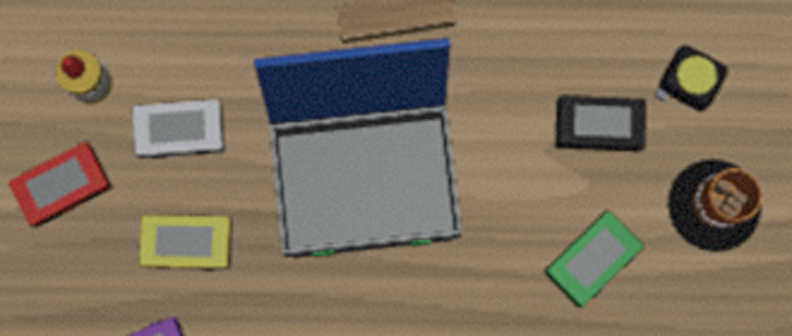

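Request:
{"name": "apply_moves", "arguments": {"deltas": [[0,0,-1,0,0,0,1],[0,0,-1,0,0,0,1],[-0.5,-0.5,-1,0,0,0,1],[-1,-1,-0.3,0,0,0,1],[-1,-1,0,0,0,0,1],[-1,-1,0,0,0,0,1],[-1,-1,0,0,0,0,1],[-1,-1,0,0,0,0,1]]}}

```text
time: 1.1
tool_pos: [257.0, 386.7, 343.9]
tcp_rot: [-180.0, -0.0, 167.3]
ft_force: [1.0, -0.2, 0.4]
finger_gap: 85.1
grip_force: 0.0
```

Request:
{"name": "apply_moves", "arguments": {"deltas": [[-1,-1,0,0,0,0,1],[-1,-1,0,0,0,0,1],[-1,-1,0,0,0,0,1],[-1,-1,0,0,0,0,1],[-1,-1,0,0,0,0,1],[-1,-1,0,0,0,0,1],[-1,-1,0,0,0,0,1],[-1,-1,0,0,0,0,1]]}}

```text
time: 2.1
tool_pos: [438.4, 99.8, 344.0]
tcp_rot: [-180.0, -0.0, 167.3]
ft_force: [-0.2, 0.7, -0.7]
finger_gap: 85.5
grip_force: 0.0
```

Request:
{"name": "apply_moves", "arguments": {"deltas": [[-0.4,-1,0,0,0,0,1],[-0.2,-1,0,0,0,0,1],[-0.2,-1,0,0,0,0,1],[-0.2,-1,0,0,0,0,1],[-0.2,-1,0,0,0,0,1],[-0.2,-1,0,0,0,0,1],[-0.2,-1,0,0,0,0,1],[-0.2,-1,0,0,0,0,1]]}}

```text
time: 3.1
tool_pos: [437.5, -145.8, 343.9]
tcp_rot: [180.0, -0.0, 167.3]
ft_force: [0.2, -0.2, -0.2]
finger_gap: 85.5
grip_force: 0.0
```

Request:
{"name": "apply_moves", "arguments": {"deltas": [[0,-1,0,0,0,0,1],[0,-1,0,0,0,0,1],[0,-1,0,0,0,0,1],[0,0,0,0,0,0,1]]}}

```text
time: 3.6
tool_pos: [417.3, -234.0, 343.6]
tcp_rot: [180.0, -0.1, 167.1]
ft_force: [-0.3, 0.7, -0.0]
finger_gap: 85.0
grip_force: 0.0
```

```bash
python3 - <<'E'
from h import *
st=sense(); print({k:np.round(st[k],1) for k in('time','joint_pos','tool_pos','tcp_rot')})
c,im=grab('wrist'); cv2.imwrite('pics/w1.png',im[:,:,::-1])
E
```

```text
{'time': np.float64(3.6), 'joint_pos': array([ -35.4,  -12.6,   94.6,   -0. ,   98.1, -112.5]), 'tool_pos': array([ 417.3, -234. ,  343.6]), 'tcp_rot': array([ 1.800e+02, -1.000e-01,  1.671e+02])}
```

View pics/w1.png

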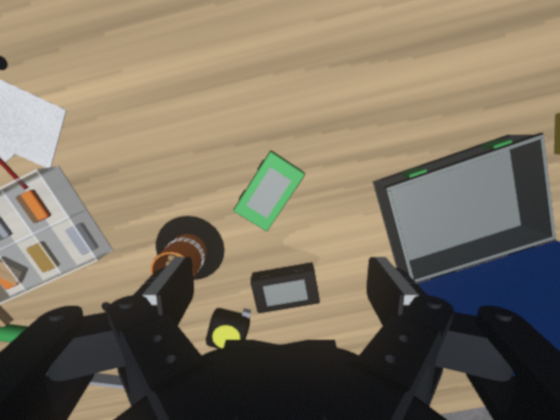

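Request:
{"name": "apply_moves", "arguments": {"deltas": [[-0.4,-1,0,0,0,0,1],[-0.4,-1,0,0,0,0,1],[-0.4,-1,0,0,0,0,1],[-0.4,-1,0,0,0,0,1],[-0.4,-1,0,0,0,0,1],[0,0,0,0,0,0.7,1],[0,0,0,0,0,1,1],[0,0,0,0,0,1,1]]}}

```text
time: 4.65
tool_pos: [444.2, -391.0, 344.0]
tcp_rot: [180.0, -0.0, 154.8]
ft_force: [-0.4, 0.1, 0.4]
finger_gap: 85.5
grip_force: 0.0
```

Request:
{"name": "apply_moves", "arguments": {"deltas": [[0,0,0,0,0,1,1],[0,0,0,0,0,1,1],[0,0,0,0,0,1,1],[0,0,0,0,0,0,1]]}}

```text
time: 5.15
tool_pos: [444.2, -391.1, 344.2]
tcp_rot: [180.0, -0.0, 141.3]
ft_force: [0.5, 0.2, 0.5]
finger_gap: 85.3
grip_force: 0.0
```

```bash
python3 - <<'E'
from h import *
st=sense(); print({k:np.round(st[k],1) for k in('time','joint_pos','tool_pos','tcp_rot')})
c,im=grab('wrist'); cv2.imwrite('pics/w2.png',im[:,:,::-1])
H=hsv(im); h,s,v=[H[:,:,i].astype(int) for i in range(3)]
for b in blobs((h>4)&(h<16)&(s>170),60)[:4]: print('or',cv2.boundingRect(b),cv2.fitEllipse(b))
E
```

```text
{'time': np.float64(5.2), 'joint_pos': array([-46.3,   5.1,  77.6,   0. ,  97.3, -97.6]), 'tool_pos': array([ 444.2, -391.1,  344.2]), 'tcp_rot': array([180. ,  -0. , 141.3])}
```

View pics/w2.png

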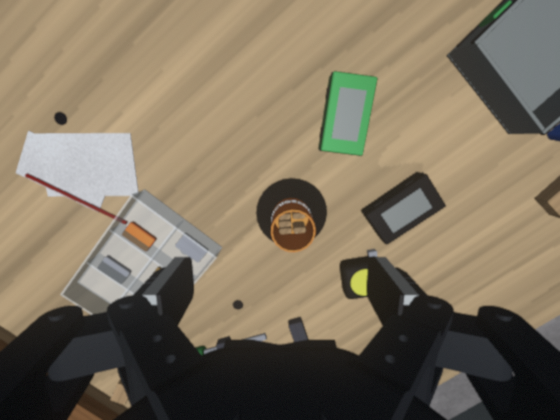

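```bash
python3 - <<'E'
from h import *
st=sense(); c=cam('wrist',st); im=cv2.imread('pics/w2.png')[:,:,::-1].copy(); H=hsv(im); h,s,v=[H[:,:,i].astype(int) for i in range(3)]
pot=(h<20)&(s>140)&(v>60); pot[:, :250]=0; pot[:,340:]=0; pot[:170]=0; pot[275:]=0
b=blobs(pot,50)
for k in b[:2]: print(cv2.boundingRect(k),cv2.minEnclosingCircle(k))
x,y,w,hh=cv2.boundingRect(np.vstack(b)); print('rim lower',x,y,w,hh, onz(c,[[x,229],[x+w,229],[x+w/2,y+hh]],83).round(1).tolist())
dk=(v<60)&(s<120); dk[:, :240]=0; dk[:,338:]=0; dk[:165]=0; dk[250:]=0
k=blobs(dk,50)[0]; print('pad',cv2.boundingRect(k)); 
hull=cv2.convexHull(k)[:,0]; w=onz(c,hull,3)[:,:2].astype(np.float32); print('pad circ',cv2.minEnclosingCircle(w))
e=cv2.Canny(cv2.cvtColor(im,cv2.COLOR_RGB2GRAY),60,150)[170:270,240:345]
print('rim guess', onz(c,[[293,229.5]],83), onz(c,[[292,211]],3))
a=cam('top'); t=[425.4,231.3]; print(tri(c,[293,229.5],a,t), onz(a,[t],83))
print(go([0,0,0],[0,0,0]) if 0 else '')
E
```

```text
(270, 204, 46, 48) ((292.138671875, 227.3690185546875), 23.803674697875977)
rim lower 270 204 46 48 [[484.6, -441.6, 83.0], [525.3, -390.7, 83.0], [532.6, -437.7, 83.0]]
pad (258, 179, 68, 58)
pad circ ((503.6897888183594, -414.5799255371094), 57.42405700683594)
rim guess [[ 505.55887241 -416.61627642   83.        ]] [[ 502.0060447  -411.47920053    3.        ]]
(array([ 506.7798369 , -416.70544787,   74.86265302]), np.float64(3.3058732290038733)) [[ 504.64670188 -412.87369084   83.        ]]
```

Request:
{"name": "apply_moves", "arguments": {"deltas": [[0,0,0,0,-1,0,1],[0,0,0,0,-1,0,1],[0,0,0,0,-1,0,1],[0,0,0,0,-1,0,1],[0,0,0,0,-1,0,1],[0,0,0,0,-1,0,1],[0,0,0,0,-1,0,1],[0,0,0,0,-1,0,1]]}}

```text
time: 6.2
tool_pos: [443.8, -391.7, 344.6]
tcp_rot: [-179.9, 36.8, 141.3]
ft_force: [0.3, -0.0, -0.0]
finger_gap: 85.4
grip_force: 0.0
```

Request:
{"name": "apply_moves", "arguments": {"deltas": [[0,0,0,0,-1,0,1],[0,0,0,0,-1,0,1],[0,0,0,0,-1,0,1],[0,0,0,0,-1,0,1],[0,0,0,0,0,0,1]]}}

```text
time: 6.82
tool_pos: [443.1, -391.2, 342.3]
tcp_rot: [-180.0, 54.9, 141.2]
ft_force: [0.0, 0.4, 0.4]
finger_gap: 85.2
grip_force: 0.0
```

```bash
python3 - <<'E'
from h import *
st=sense(); print({k:np.round(st[k],1) for k in('time','joint_pos','tool_pos','tcp_rot')})
z=rot(st['tcp_rot'])[:,2]; print(z, rot(st['tcp_rot'])[:,0]); G=np.array([505.5,-416,57])
go(G+7*z-120*z); go(G+7*z)
E
```

```text
{'time': np.float64(6.8), 'joint_pos': array([ -53.6,  -43.7,  131.5,   19.1,   39.8, -113.6]), 'tool_pos': array([ 443.1, -391.2,  342.3]), 'tcp_rot': array([-180. ,   54.9,  141.2])}
[ 0.63755435 -0.51231712 -0.57537433] [-0.44869211  0.360182   -0.81789016]
shift units [6.55 0.66 3.46] rows 7
shift units [6.55 0.66 7.46] rows 8
```

Request:
{"name": "apply_moves", "arguments": {"deltas": [[0.4,0.1,1,0,0,0,1],[0.8,0.1,1,0,0,0,1],[1,0.1,1,0,0,0,1],[1,0.1,0.46,0,0,0,1],[1,0.1,0,0,0,0,1],[1,0.1,0,0,0,0,1],[1,0.06,0,0,0,0,1],[0.35,0,0,0,0,0,1]]}}

```text
time: 7.82
tool_pos: [456.4, -376.8, 125.1]
tcp_rot: [179.9, 53.9, 141.3]
ft_force: [0.4, 0.4, -1.2]
finger_gap: 85.5
grip_force: 0.0
```

```bash
python3 - <<'E'
from h import *
st=sense(); print({k:np.round(st[k],1) for k in('time','joint_pos','tool_pos','tcp_rot','ft_force')})
z=rot(st['tcp_rot'])[:,2]; G=np.array([505.5,-416,57])
go(G+7*z)
c,im=grab('side'); cv2.imwrite('pics/s1.png',cv2.resize(im[230:420,180:420,::-1],None,fx=2.5,fy=2.5))
E
```

```text
{'time': np.float64(7.8), 'joint_pos': array([ -49.9,  -23.7,  143. ,   51.2,   11.7, -147.3]), 'tool_pos': array([ 456.4, -376.8,  125.1]), 'tcp_rot': array([179.9,  53.9, 141.3]), 'ft_force': array([ 0.4,  0.4, -1.2])}
shift units [ 0.6  -0.    3.26] rows 4
```

View pics/s1.png

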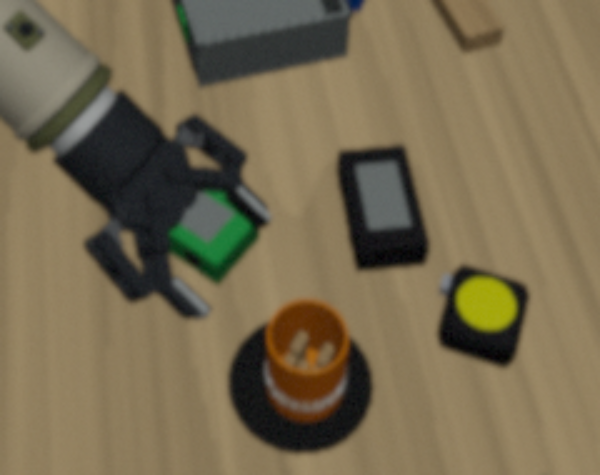

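```bash
cat > kin.py <<'E'
from h import *
from scipy.optimize import least_squares
S=[([72.398,7.511,85.323,0,87.262,-4.894],[131.85,584.85,244.35],[-179.904,0,167.29]),
([-35.4,-12.6,94.6,0,98.1,-112.5],[417.3,-234,343.6],[180,-.1,167.1]),
([-46.3,5.1,77.6,0,97.3,-97.6],[444.2,-391.1,344.2],[180,0,141.3]),
([-53.6,-43.7,131.5,19.1,39.8,-113.6],[443.1,-391.2,342.3],[-180,54.9,141.2]),
([-49.9,-23.7,143,51.2,11.7,-147.3],[456.4,-376.8,125.1],[179.9,53.9,141.3])]
z=lambda a:R.from_euler('z',a,degrees=True).as_matrix()
y=lambda a:R.from_euler('y',a,degrees=True).as_matrix()
def fk(q,p):
    h,L2,L3,a,o,d,r0=p
    A=z(q[0]); B=A@y(q[1]); C=B@y(q[2]); W=C@z(q[3])@y(q[4])
    t=A@[r0,o,h]+B@[0,0,L2]+C@[a,0,L3]+W@[0,0,d]
    return t,W@z(q[5]+p6)
p6=-90
P=least_squares(lambda p:np.concatenate([(fk(q,p)[0]-t) for q,t,e in S]),[300,370,500,0,51,352,0]).x
lo=np.array([-169,-51,1.3,-76.6,0,-152.2]);hi=np.array([169,129,143,256.6,156.5,152.2])
def ik(pos,Rm,q0):
    f=lambda q:np.r_[fk(q,P)[0]-pos,150*(R.from_matrix(fk(q,P)[1].T@Rm).as_rotvec())]
    s=least_squares(f,np.clip(q0,lo+.1,hi-.1),bounds=(lo,hi)); return s.x,np.abs(s.fun).max()
E
python3 - <<'E'
from kin import *
print(P.round(1))
for q,t,e in S: 
    T,M=fk(q,P); print((T-t).round(1), np.degrees(R.from_matrix(M.T@rot(e)).as_rotvec()).round(1))
E
```

```text
[317.2 368.5 551.8  61.   51.1 350.    1.8]
[0.1 0.1 0.1] [  -0.   -0. -180.]
[ 0.1  0.1 -0.2] [ 0.0e+00 -1.0e-01 -1.8e+02]
[ 0.1  0.1 -0.2] [ -0.  -0. 180.]
[-0.2  0.   0.4] [   0.    -0.  -179.9]
[-0.   0.  -0.1] [-1.0e-01  0.0e+00 -1.8e+02]
```

```bash
sed -i 's/^p6=-90/p6=90/' kin.py; cat >> kin.py <<'E'
def pose(az,el,up=-1):
    "tool dir azimuth az, elevation el (deg, neg down), closing axis horizontal; tool x lower side (up=-1) or upper"
    a,e=np.radians([az,el]); zt=np.array([np.cos(e)*np.cos(a),np.cos(e)*np.sin(a),np.sin(e)])
    xt=up*np.array([-np.sin(e)*np.cos(a),-np.sin(e)*np.sin(a),np.cos(e)]); return np.c_[xt,np.cross(zt,xt),zt]
E
python3 - <<'E'
from kin import *
G=np.array([505.5,-416,57])
for up in(-1,1):
  for az in(-44,-39):
    for el in(-30,-40,-50):
      M=pose(az,el,up)
      for back in(0,120):
        T=G+7*M[:,2]-back*M[:,2]; best=min((ik(T,M,[-45,10,110,q4,20,-90*up*-1]) for q4 in(0,)),key=lambda r:r[1])
        print(up,az,el,back,best[0].round(0),round(best[1],1))
# pour: tool horizontal-ish over case, rolled
C=np.array([515,31,165])
for el in(0,-15,-30):
  for roll in(110,150,-110,-150):
    M=pose(0,el,-1)@z(roll)
    b=min((ik(C,M,[0,0,110,q4,20,q6]) for q4 in(0,180) for q6 in(-90+0,-90+roll,-90-roll,0,90)),key=lambda r:r[1]); print('pour',el,roll,b[0].round(0),round(b[1],1))
E
```

```text
-1 -44 -30 0 [-44.   1. 129. -12.   0. -78.] 26.2
-1 -44 -30 120 [-38. -24. 143. -43.  14. -44.] 23.0
-1 -44 -40 0 [-44.   2. 129. -71.   0. -19.] 1.5
-1 -44 -40 120 [-44. -29. 143.  -2.  17. -88.] 2.1
-1 -44 -50 0 [-44.   2. 123.  -0.  15. -90.] 0.0
-1 -44 -50 120 [-44. -23. 133.  -0.  30. -90.] 0.0
-1 -39 -30 0 [ -44.    1.  129.   18.    0. -111.] 26.4
-1 -39 -30 120 [ -50.  -26.  143.   33.   17. -129.] 28.1
-1 -39 -40 0 [ -46.    1.  128.   58.    5. -152.] 5.2
-1 -39 -40 120 [ -50.  -29.  143.   25.   20. -120.] 3.2
-1 -39 -50 0 [ -46.    2.  123.   18.   16. -113.] 0.0
-1 -39 -50 120 [ -48.  -24.  133.   11.   31. -107.] 0.0
1 -44 -30 0 [-44.   1. 129. -18.   0. 108.] 26.2
1 -44 -30 120 [-38. -24. 143. -43.  14. 136.] 23.0
1 -44 -40 0 [-44.   2. 129. -27.   0. 117.] 1.5
1 -44 -40 120 [-44. -29. 143.  -2.  17.  92.] 2.1
1 -44 -50 0 [-44.   2. 123.  -0.  15.  90.] 0.0
1 -44 -50 120 [-44. -23. 133.  -0.  30.  90.] 0.0
1 -39 -30 0 [-48.   5. 133. 157.  20. -72.] 0.0
1 -39 -30 120 [-50. -26. 143.  33.  17.  51.] 28.1
1 -39 -40 0 [-47.   2. 129.  97.   6. -12.] 0.0
1 -39 -40 120 [-50. -29. 143.  25.  20.  60.] 3.2
1 -39 -50 0 [-46.   2. 123.  18.  16.  67.] 0.0
1 -39 -50 120 [-48. -24. 133.  11.  31.  73.] 0.0
pour 0 110 [  -4.   33.  143.  178.   99. -152.] 33.0
pour 0 150 [  -1.   32.  143.  182.   98. -120.] 26.0
pour 0 -110 [ -1.  32. 143. 182.  98. -20.] 29.5
pour 0 -150 [ -1.  32. 143. 182.  98. -60.] 32.7
pour -15 110 [ 31.  -5. 143. 252.  58. 152.] 58.9
pour -15 150 [ 24. -25. 143. -77.  41. 151.] 62.0
pour -15 -110 [  24.  -25.  143.  -77.   41. -109.] 56.6
pour -15 -150 [ 29.   7. 143. 237.  68. -88.] 51.5
pour -30 110 [  1. -41. 143.  -8.  33.  28.] 34.0
pour -30 150 [  1. -41. 143.  -8.  33.  68.] 39.3
pour -30 -110 [  13.  -36.  143.  -41.   34. -152.] 38.5
pour -30 -150 [  1. -41. 143.  -8.  33. 128.] 29.5
```

```bash
cat > plan.py <<'E'
from kin import *
G=np.array([505.5,-416,57]); C=np.array([520,31,170.])
def seeds(az,el,up):
    return [[np.clip(q1,-160,160),10,100,q4,60,q6] for q1 in(-20,20) for q4 in(0,60,120,180,240,-60) for q6 in(-90,0,90)]
for az in(-75,-90,-110):
  for up in(-1,1):
    M=pose(az,-30,up); T0=G+7*M[:,2]
    sol=[r[0] for s in seeds(az,0,up) if (r:=ik(T0,M,s))[1]<.5]
    uniq=[]
    for s in sol:
        if not any(np.abs(s-u).max()<2 for u in uniq): uniq.append(s)
    for q in uniq:
        st=ik(T0-120*M[:,2],M,q); L=ik(T0+[0,0,130],M,q); K=ik(C,M,L[0])
        print(az,up,'G',q.round(0),'S',round(st[1],1),st[0].round(0),'L',round(L[1],1),'K',round(K[1],1),K[0].round(0))
        for sg in(1,-1):
            qq=K[0];w=0
            for i in range(1,15):
                el=-30+i*1.5 if i<=14 else -9
                r=ik(C,pose(az,el,up)@z(sg*i*10),qq); 
                if r[1]>.5: break
                w=max(w,np.abs(r[0]-qq).max()); qq=r[0]
            print('   roll',sg,'reached',(i if r[1]<.5 else i-1)*10,qq.round(0),'maxstep',w.round(0))
E
python3 plan.py
```

```text
-110 -1 G [-17.  36.  91. -64.  74.  35.] S 0.0 [ -8.  33.  88. -58.  84.  33.] L 0.0 K 0.0 [ 23.  35.  78. -43. 110.  44.]
   roll 1 reached 100 [ 25.  46.  72. -51. 118. 145.] maxstep 10.0
   roll -1 reached 140 [ 25.  50.  71. -55. 122. -96.] maxstep 10.0
-110 1 G [ -17.   36.   91.  -64.   74. -145.] S 0.0 [  -8.   33.   88.  -58.   84. -147.] L 5.9 K 0.0 [  23.   35.   78.  -43.  110. -136.]
   roll 1 reached 140 [ 25.  50.  71. -55. 122.   4.] maxstep 10.0
   roll -1 reached 10 [  23.   36.   77.  -44.  111. -146.] maxstep 10.0
```

```bash
cat > plan2.py <<'E'
from kin import *
G=np.array([505.5,-416,60]); q0=[-17,36,91,-64,74,35]
for az in(-100,-105,-110):
  for el in(-30,-37):
    M=pose(az,el,-1); T0=G+7*M[:,2]; ut=M.T@[0,0,1]
    g=ik(T0,M,q0); s=ik(T0-120*M[:,2],M,g[0]); L=ik(T0+[0,0,150],M,g[0])
    print(az,el,'G',g[0].round(0),round(g[1],1),'S',s[0].round(0),round(s[1],1),'L',L[0].round(0),round(L[1],1))
    for roll,ef in((-110,-30),(-130,-30),(-130,-20),(-150,-20),(-150,-30),(-130,-10)):
        Mp=pose(az,ef,-1)@z(roll); C=np.array([520,31,170.]); r=ik(C,Mp,[24,48,72,-50,118,-70]); u=Mp@ut
        print('   ',roll,ef,r[0].round(0),round(r[1],1),'tilt',np.degrees(np.arccos(u[2])).round(0),'mouth dir',u.round(2))
E
python3 plan2.py
```

```text
-100 -30 G [-18.  30. 100. -70.  66.  34.] 0.0 S [ -7.  24. 100. -63.  76.  32.] 0.0 L [-18.  15. 101. -65.  71.  19.] 0.0
    -110 -30 [ 25.  30.  85. -47. 104. -69.] 0.0 tilt 90.0 mouth dir [ 0.9   0.43 -0.01]
    -130 -30 [ 25.  30.  85. -47. 104. -89.] 0.0 tilt 103.0 mouth dir [ 0.78  0.59 -0.23]
    -130 -20 [ 27.  37.  82. -52. 109. -87.] 0.0 tilt 111.0 mouth dir [ 0.77  0.54 -0.35]
    -150 -20 [  27.   37.   82.  -52.  109. -107.] 0.0 tilt 122.0 mouth dir [ 0.55  0.64 -0.53]
    -150 -30 [  25.   30.   85.  -47.  104. -109.] 0.0 tilt 114.0 mouth dir [ 0.57  0.72 -0.4 ]
    -130 -10 [ 28.  44.  79. -58. 115. -86.] 0.0 tilt 117.0 mouth dir [ 0.76  0.46 -0.46]
-100 -37 G [-20.  26. 101. -63.  62.  27.] 0.0 S [-10.  19. 101. -57.  72.  24.] 0.0 L [-20.  12. 100. -57.  69.  12.] 0.0
    -110 -30 [ 25.  30.  85. -47. 104. -69.] 0.0 tilt 86.0 mouth dir [0.85 0.52 0.06]
    -130 -30 [ 25.  30.  85. -47. 104. -89.] 0.0 tilt 98.0 mouth dir [ 0.74  0.66 -0.14]
    -130 -20 [ 27.  37.  82. -52. 109. -87.] 0.0 tilt 106.0 mouth dir [ 0.73  0.62 -0.28]
    -150 -20 [  27.   37.   82.  -52. 
[... 2231 characters left out ...]
 mouth dir [ 0.82  0.33 -0.46]
-110 -37 G [-20.  32.  92. -58.  70.  29.] 0.0 S [-11.  27.  90. -53.  81.  27.] 0.0 L [-20.  19.  91. -55.  78.  17.] 0.0
    -110 -30 [ 23.  35.  78. -43. 110. -66.] 0.0 tilt 86.0 mouth dir [0.93 0.36 0.06]
    -130 -30 [ 23.  35.  78. -43. 110. -86.] 0.0 tilt 98.0 mouth dir [ 0.84  0.52 -0.14]
    -130 -20 [ 24.  42.  74. -48. 116. -85.] 0.0 tilt 106.0 mouth dir [ 0.83  0.49 -0.28]
    -150 -20 [  24.   42.   74.  -48.  116. -105.] 0.0 tilt 116.0 mouth dir [ 0.65  0.62 -0.44]
    -150 -30 [  23.   35.   78.  -43.  110. -106.] 0.0 tilt 107.0 mouth dir [ 0.67  0.68 -0.3 ]
    -130 -10 [ 25.  49.  71. -54. 121. -86.] 0.0 tilt 114.0 mouth dir [ 0.81  0.43 -0.4 ]
```

Request:
{"name": "apply_moves", "arguments": {"deltas": [[-1,0,0,0,0,0,1],[-1,0,0,0,0,0,1],[-1,0,0,0,0,0,1],[-1,0,0,0,1,0,1],[-1,0,-0.3,0,1,0,1],[-0.7,0,-0.6,0,1,0,1],[-0.3,0,-0.8,0,1,0,1],[0,0,-1,0,1,0,1]]}}

```text
time: 8.88
tool_pos: [501.6, -415.1, 330.0]
tcp_rot: [-179.9, 30.9, 141.2]
ft_force: [0.5, -0.3, -0.2]
finger_gap: 85.5
grip_force: 0.0
```

Request:
{"name": "apply_moves", "arguments": {"deltas": [[0,0,0,0,1,0,1],[0,0,0,0,1,0,1],[0,0,0,0,1,0,1],[0,0,0,0,1,0,1],[0,0,0,0,1,0,1],[0,0,0,0,1,0,1],[0,0,0,0,0.8,0,1],[0,0,0,0,0,1,1]]}}

```text
time: 9.88
tool_pos: [502.0, -415.6, 327.8]
tcp_rot: [-179.9, -0.2, 136.4]
ft_force: [-0.4, -0.6, -0.1]
finger_gap: 85.7
grip_force: 0.0
```

Request:
{"name": "apply_moves", "arguments": {"deltas": [[0,0,0,0,0,1,1],[0,0,0,0,0,1,1],[0,0,0,0,0,1,1],[0,0,0,0,0,1,1],[0,0,0,0,0,1,1],[0,0,0,0,0,1,1],[0,0,0,0,0,1,1],[0,0,0,0,0,1,1]]}}

```text
time: 10.88
tool_pos: [501.7, -415.3, 328.7]
tcp_rot: [-179.8, 0.0, 99.7]
ft_force: [0.1, 0.6, -0.0]
finger_gap: 85.2
grip_force: 0.0
```

Request:
{"name": "apply_moves", "arguments": {"deltas": [[0,0,0,0,0,1,1],[0,0,0,0,0,1,1],[0,0,0,0,0,1,1],[0,0,0,0,0,1,1],[0,0,0,0,0,1,1],[0,0,0,0,0,1,1],[0,0,0,0,0,0.5,1],[0,0,0,0,0,0,1]]}}

```text
time: 11.88
tool_pos: [501.8, -415.2, 328.5]
tcp_rot: [-179.9, 0.1, 70.1]
ft_force: [-0.1, 0.0, 0.0]
finger_gap: 85.5
grip_force: 0.0
```

```bash
python3 - <<'E'
from kin import *
st=sense(); print({k:np.round(st[k],1) for k in('time','joint_pos','tool_pos','tcp_rot','ft_force')})
M=pose(-110,-30,-1); e=R.from_matrix(M).as_euler('xyz',degrees=True); G=np.array([505.5,-416,60]); S0=G-113*M[:,2]; print(S0,e)
go(S0+[0,0,170],e)
q=st['joint_pos']
for f in(0,.25,.5,.75,1):
    el=-90+60*f; r=ik(S0+[0,0,170],pose(-110,el,-1),q); q=r[0]; print(q.round(0),round(r[1],1))
E
```

```text
{'time': np.float64(11.9), 'joint_pos': array([-44.1,  14.6,  68.6,  -0.1,  96.8, -24.2]), 'tool_pos': array([ 501.8, -415.2,  328.5]), 'tcp_rot': array([-1.799e+02,  1.000e-01,  7.010e+01]), 'ft_force': array([-0.1,  0. ,  0. ])}
[ 538.970389   -324.04086201  116.5       ] [180.  60.  70.]
shift units [3.28 0.13 1.4 ] rows 4
turn units [-1.000e-02 -1.308e+01  3.000e-02]
[-36.  11.  77.  -0.  92. -16.] 0.0
[-27.  10.  80. -15.  89.  -7.] 0.0
[-20.  11.  82. -30.  88.   2.] 0.0
[-13.  14.  84. -45.  89.  11.] 0.0
[ -8.  20.  86. -58.  92.  19.] 0.0
```

Request:
{"name": "apply_moves", "arguments": {"deltas": [[0.82,0.03,0.35,0,0,0,1],[0.82,0.03,0.35,0,0,0,1],[0.82,0.03,0.35,0,0,0,1],[0.82,0.04,0.35,0,0,0,1],[0,0,0,0,-1,0,1],[0,0,0,0,-1,0,1],[0,0,0,0,-1,0,1],[0,0,0,0,-1,0,1]]}}

```text
time: 12.88
tool_pos: [539.2, -323.1, 286.4]
tcp_rot: [-180.0, 18.5, 70.2]
ft_force: [-0.3, -0.1, -1.6]
finger_gap: 84.9
grip_force: 0.0
```

Request:
{"name": "apply_moves", "arguments": {"deltas": [[0,0,0,0,-1,0,1],[0,0,0,0,-1,0,1],[0,0,0,0,-1,0,1],[0,0,0,0,-1,0,1],[0,0,0,0,-1,0,1],[0,0,0,0,-1,0,1],[0,0,0,0,-1,0,1],[0,0,0,0,-1,0,1]]}}

```text
time: 13.88
tool_pos: [539.4, -322.8, 286.3]
tcp_rot: [-180.0, 55.1, 70.2]
ft_force: [-0.0, -0.0, -0.8]
finger_gap: 85.8
grip_force: 0.0
```

Request:
{"name": "apply_moves", "arguments": {"deltas": [[0,0,0,0,-1,0,1],[1,0,0.6,0,0,0,1],[1,0,0.6,0,0,0,1],[1,0,0.6,0,0,0,1],[1,0,0.5,0,0,0,1],[0.9,0,0.5,0,0,0,1],[0,0,0,0,0,0,1]]}}

```text
time: 14.75
tool_pos: [538.3, -320.7, 114.4]
tcp_rot: [-179.4, 59.6, 70.7]
ft_force: [-0.3, -0.1, 0.6]
finger_gap: 85.5
grip_force: 0.0
```

```bash
python3 - <<'E'
from kin import *
st=sense(); print({k:np.round(st[k],1) for k in('time','joint_pos','tool_pos','tcp_rot','ft_force')})
M=pose(-110,-30,-1); e=R.from_matrix(M).as_euler('xyz',degrees=True); G=np.array([505.5,-416,60])
go(G+7*rot(st['tcp_rot'])[:,2],e)
E
```

```text
{'time': np.float64(14.8), 'joint_pos': array([ -7.8,  32.4,  88.5, -58. ,  84. ,  32.2]), 'tool_pos': array([ 538.3, -320.7,  114.4]), 'tcp_rot': array([-179.4,   59.6,   70.7]), 'ft_force': array([-0.3, -0.1,  0.6])}
shift units [-0.14  0.06  4.05] rows 5
turn units [ 0.   -0.09  0.08]
```

Advance onto the pot and grip.

Request:
{"name": "apply_moves", "arguments": {"deltas": [[-0.1,0.05,1,0,0,0,1],[0,0,1,0,0,0,1],[0,0,0.8,0,0,0,1],[0,0,0.7,0,0,0,1],[0,0,0.5,0,0,0,1],[0,0,0,0,0,0,1]]}}

```text
time: 15.5
tool_pos: [504.2, -421.2, 57.8]
tcp_rot: [-179.7, 59.5, 70.3]
ft_force: [0.1, -0.2, -0.6]
finger_gap: 85.4
grip_force: 0.0
```

```bash
python3 - <<'E'
from kin import *
st=sense(); print({k:np.round(st[k],1) for k in('time','joint_pos','tool_pos','tcp_rot','ft_force')})
go(np.array([505.5,-416,60])+7*rot(st['tcp_rot'])[:,2])
c,im=grab('side'); cv2.imwrite('pics/s2.png',cv2.resize(im[230:420,180:420,::-1],None,fx=2.5,fy=2.5))
E
```

```text
{'time': np.float64(15.5), 'joint_pos': array([-17.4,  35.7,  91.2, -63.6,  74.1,  33.8]), 'tool_pos': array([ 504.2, -421.2,   57.8]), 'tcp_rot': array([-179.7,   59.5,   70.3]), 'ft_force': array([ 0.1, -0.2, -0.6])}
shift units [ 0.03 -0.02  0.04] rows 1
```

View pics/s2.png

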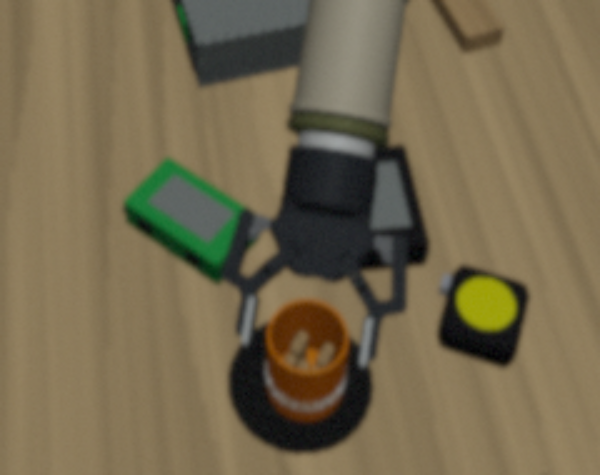

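Request:
{"name": "apply_moves", "arguments": {"deltas": [[0,0,0.15,0,0,0,1],[0,0,0,0,0,0,0],[0,0,0,0,0,0,0],[0,0,0,0,0,0,0],[0,0,0,0,0,0,0],[0,0,0,0,0,0,0],[0,0,0,0,0,0,0],[0,0,0,0,0,0,0]], "grip_force": 40}}

```text
time: 16.55
tool_pos: [504.1, -424.3, 56.5]
tcp_rot: [-179.9, 59.6, 70.2]
ft_force: [1.6, 1.8, 5.2]
finger_gap: 63.9
grip_force: 44.3
```

```bash
python3 - <<'E'
from kin import *
st=sense(); print({k:np.round(st[k],1) for k in('time','tool_pos','tcp_rot','ft_force','finger_gap','grip_force')})
A=rot(st['tcp_rot']); np.save('grasp.npy',np.r_[st['tool_pos'],st['tcp_rot']])
go(st['tool_pos']+[0,0,150])
# GP target over case
T=np.array([500,20,150])+11*A[:,2]
print('lift->case', A.T@(T+[0,0,20]-st['tool_pos']-[0,0,150])/30)
q=st['joint_pos']
for f in np.linspace(0,1,6):
    p=st['tool_pos']+[0,0,150]; p=p+f*(T+[0,0,20]-p); r=ik(p,A,q); q=r[0]; print(q.round(0),round(r[1],1))
E
```

```text
{'time': np.float64(16.6), 'tool_pos': array([ 504.1, -424.3,   56.5]), 'tcp_rot': array([-179.9,   59.6,   70.2]), 'ft_force': array([1.6, 1.8, 5.2]), 'finger_gap': np.float64(63.9), 'grip_force': np.float64(44.3)}
shift units [-4.31 -0.   -2.53] rows 5
lift->case [  8.088541    -5.15197003 -10.98620618]
[-18.  22.  92. -61.  80.  21.] 0.0
[-10.  20.  94. -58.  86.  26.] 0.0
[ -2.  21.  95. -55.  91.  31.] 0.0
[  7.  23.  94. -51.  97.  36.] 0.0
[ 14.  26.  90. -47. 102.  41.] 0.0
[ 22.  31.  84. -43. 108.  45.] 0.0
```

Request:
{"name": "apply_moves", "arguments": {"deltas": [[-0.86,0,-0.5,0,0,0,0],[-0.86,0,-0.5,0,0,0,0],[-0.86,0,-0.5,0,0,0,0],[-0.86,0,-0.5,0,0,0,0],[-0.86,0,-0.5,0,0,0,0],[0.4,-0.24,-0.5,0,0,0,0],[0.7,-0.46,-1,0,0,0,0],[0.74,-0.47,-1,0,0,0,0]]}}

```text
time: 17.55
tool_pos: [500.5, -323.9, 193.0]
tcp_rot: [-179.5, 59.5, 70.5]
ft_force: [1.2, -0.1, -1.4]
finger_gap: 64.0
grip_force: 44.5
```

Request:
{"name": "apply_moves", "arguments": {"deltas": [[0.74,-0.47,-1,0,0,0,0],[0.74,-0.47,-1,0,0,0,0],[0.74,-0.47,-1,0,0,0,0],[0.74,-0.47,-1,0,0,0,0],[0.74,-0.47,-1,0,0,0,0],[0.74,-0.47,-1,0,0,0,0],[0.74,-0.47,-1,0,0,0,0],[0.74,-0.47,-1,0,0,0,0]]}}

```text
time: 18.55
tool_pos: [494.9, -6.6, 162.1]
tcp_rot: [-179.5, 59.7, 70.6]
ft_force: [0.7, 0.0, -2.3]
finger_gap: 63.6
grip_force: 44.5
```

Request:
{"name": "apply_moves", "arguments": {"deltas": [[0.4,-0.3,-0.5,0,0,0,0],[0,0,0,0,0,0,0]]}}

```text
time: 18.8
tool_pos: [493.8, 13.7, 160.2]
tcp_rot: [-179.6, 59.6, 70.6]
ft_force: [0.3, 0.0, -2.1]
finger_gap: 63.8
grip_force: 44.6
```

```bash
python3 - <<'E'
from kin import *
st=sense(); print({k:np.round(st[k],1) for k in('time','joint_pos','tool_pos','tcp_rot','ft_force','finger_gap','grip_force')})
A=rot(st['tcp_rot']); T=np.array([500,20,150])+11*A[:,2]; go(T)
q=st['joint_pos']; g=rot(np.load('grasp.npy')[3:]); ut=g.T@[0,0,1]
y_=lambda a:R.from_euler('y',a,degrees=True).as_matrix()
for t,ro in((0,0),(-10,0),(-10,-30),(-10,-60),(-10,-90),(-10,-120),(-10,-150)):
    M=A@y_(t)@z(ro); r=ik(T,M,q); q=r[0]; print(t,ro,q.round(0),round(r[1],1),(M@ut).round(2))
E
```

```text
{'time': np.float64(18.8), 'joint_pos': array([ 22.2,  31.5,  84.2, -42.3, 107.6,  45.2]), 'tool_pos': array([493.8,  13.7, 160.2]), 'tcp_rot': array([-179.6,   59.6,   70.6]), 'ft_force': array([ 0.3,  0. , -2.1]), 'finger_gap': np.float64(63.8), 'grip_force': np.float64(44.6)}
shift units [0.43 0.12 0.31] rows 1
0 0 [ 22.  33.  84. -42. 106.  46.] 0.0 [0. 0. 1.]
-10 0 [ 23.  40.  80. -47. 112.  47.] 0.0 [0.06 0.16 0.98]
-10 -30 [ 23.  40.  80. -47. 112.  17.] 0.0 [0.48 0.06 0.88]
-10 -60 [ 23.  40.  80. -47. 112. -13.] 0.0 [0.81 0.05 0.58]
-10 -90 [ 23.  40.  80. -47. 112. -43.] 0.0 [0.97 0.16 0.17]
-10 -120 [ 23.  40.  80. -47. 112. -73.] 0.0 [ 0.91  0.34 -0.23]
-10 -150 [  23.   40.   80.  -47.  112. -103.] 0.0 [ 0.65  0.55 -0.52]
```

Request:
{"name": "apply_moves", "arguments": {"deltas": [[0.4,0,0.2,0,-0.75,0,0],[0,0,0,0,-0.75,0,0],[0,0,0,0,-0.7,0,0],[0,0,0,0,0,-1,0],[0,0,0,0,0,-1,0],[0,0,0,0,0,-1,0],[0,0,0,0,0,-1,0],[0,0,0,0,0,-1,0]]}}

```text
time: 19.8
tool_pos: [494.6, 12.2, 148.0]
tcp_rot: [-133.3, 59.5, 121.0]
ft_force: [-0.2, 0.1, -2.0]
finger_gap: 63.5
grip_force: 44.6
```

Request:
{"name": "apply_moves", "arguments": {"deltas": [[0,0,0,0,0,-1,0],[0,0,0,0,0,-1,0],[0,0,0,0,0,-1,0],[0,0,0,0,0,-1,0],[0,0,0,0,0,-1,0],[0,0,0,0,0,-1,0],[0,0,0,0,0,-1,0],[0,0,0,0,0,-1,0]]}}

```text
time: 20.8
tool_pos: [494.7, 12.1, 148.0]
tcp_rot: [-113.2, 28.1, 148.6]
ft_force: [-0.5, -0.3, -2.3]
finger_gap: 63.9
grip_force: 44.6
```

Request:
{"name": "apply_moves", "arguments": {"deltas": [[0,0,0,0,0,-1,0],[0,0,0,0,0,-1,0],[0,0,0,0,0,-1,0],[0,0,0,0,0,-1,0],[0,0,0,0,0,-1,0],[0,0,0,0,0,-1,0],[0,0,0,0,0,-1,0],[0,0,0,0,0,-1,0]]}}

```text
time: 21.8
tool_pos: [494.7, 12.1, 148.0]
tcp_rot: [-110.5, -6.1, 162.3]
ft_force: [-0.5, 0.7, -1.6]
finger_gap: 63.8
grip_force: 44.6
```

Request:
{"name": "apply_moves", "arguments": {"deltas": [[0,0,0,0,0,-0.8,0],[0,0,0,0,0,-0.8,0],[0,0,0,0,0,-0.8,0],[0,0,0,0,0,-0.8,0],[0,0,0,0,0,-0.8,0],[0,0,0,0,0,-0.8,0],[0,0,0,0,0,-0.8,0],[0,0,0,0,0,-0.8,0]]}}

```text
time: 22.8
tool_pos: [494.7, 12.2, 148.0]
tcp_rot: [-114.6, -33.3, 174.1]
ft_force: [-0.2, 0.1, -2.0]
finger_gap: 64.1
grip_force: 44.6
```

Request:
{"name": "apply_moves", "arguments": {"deltas": [[0,0,0,0,0,-0.8,0],[0,0,0,0,0,-0.8,0],[0,0,0,0,0,-0.8,0],[0,0,0,0,0,-0.8,0],[0,0,0,0,0,-0.8,0],[0,0,0,0,0,0,0],[0,0,0,0,0,0,0],[0,0,0,0,0,0,0]]}}

```text
time: 23.8
tool_pos: [495.0, 13.2, 148.3]
tcp_rot: [-122.3, -49.3, -174.3]
ft_force: [-0.5, 0.6, -1.4]
finger_gap: 63.8
grip_force: 44.6
```

```bash
python3 - <<'E'
from kin import *
st=sense(); print({k:np.round(st[k],1) for k in('time','joint_pos','tool_pos','tcp_rot','ft_force','finger_gap','grip_force')})
g=rot(np.load('grasp.npy')[3:]); print(rot(st['tcp_rot'])@g.T@[0,0,1])
a=snapshot('side')[110:290,180:400,::-1]; b=snapshot('top')[150:290,200:340,::-1]
f=lambda i:cv2.resize(i,(400,int(400*i.shape[0]/i.shape[1])),interpolation=cv2.INTER_CUBIC)
a,b=f(a),f(b); h=max(len(a),len(b)); cv2.imwrite('pics/p1.png',np.hstack([cv2.copyMakeBorder(i,0,h-len(i),0,0,0) for i in(a,b)]))
E
```

```text
{'time': np.float64(23.8), 'joint_pos': array([ 23.7,  40. ,  80.1, -47.4, 112.7, -96.7]), 'tool_pos': array([495. ,  13.2, 148.3]), 'tcp_rot': array([-122.3,  -49.3, -174.3]), 'ft_force': array([-0.5,  0.6, -1.4]), 'finger_gap': np.float64(63.8), 'grip_force': np.float64(44.6)}
[ 0.72153971  0.50202554 -0.47681318]
```

View pics/p1.png

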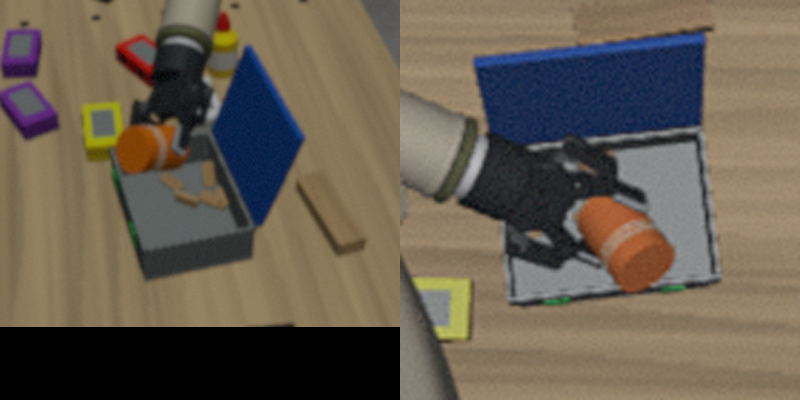

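Request:
{"name": "apply_moves", "arguments": {"deltas": [[0,0,0,0,0,-1,0],[0,0,0,0,0,-1,0],[0,0,0,0,0,-1,0],[0,0,0,0,0,-1,0],[0,0.2,0,0,0,-1,0],[0,-0.4,0,0,0,-1,0],[0,0.4,0,0,0,-0.5,0],[0,-0.2,0,0,0,0,0]]}}

```text
time: 24.9
tool_pos: [494.2, 13.9, 147.8]
tcp_rot: [-163.9, -68.8, -127.1]
ft_force: [0.0, -1.0, -1.6]
finger_gap: 63.8
grip_force: 44.6
```

Request:
{"name": "apply_moves", "arguments": {"deltas": [[0,0,0,0,0,0,0],[0,0,0,0,0,0,0],[0,0,0,0,0,0,0]]}}

```text
time: 25.28
tool_pos: [495.1, 13.5, 148.2]
tcp_rot: [-163.7, -68.7, -127.3]
ft_force: [-0.7, -1.6, -1.3]
finger_gap: 63.8
grip_force: 44.6
```

```bash
python3 - <<'E'
from kin import *
st=sense(); print({k:np.round(st[k],1) for k in('time','joint_pos','tool_pos','tcp_rot','ft_force','finger_gap')})
g=rot(np.load('grasp.npy')[3:]); A=rot(st['tcp_rot']); print(A@g.T@[0,0,1])
ref=A@z(178); print('turn back', R.from_matrix(A.T@g).as_rotvec()/.08)
E
```

```text
{'time': np.float64(25.3), 'joint_pos': array([  23.7,   40. ,   80. ,  -47.4,  112.7, -126.6]), 'tool_pos': array([495.1,  13.5, 148.2]), 'tcp_rot': array([-163.7,  -68.7, -127.3]), 'ft_force': array([-0.7, -1.6, -1.3]), 'finger_gap': np.float64(63.8)}
[ 0.35134429  0.6953876  -0.62689176]
turn back [-3.32575915  0.17204954 37.76097534]
```

Request:
{"name": "apply_moves", "arguments": {"deltas": [[0,0,0,0,0,1,0],[0,0,0,0,0,1,0],[0,0,0,0,0,1,0],[0,0,0,0,0,1,0],[0,0,0,0,0,1,0],[0,0,0,0,0,1,0],[0,0,0,0,0,1,0],[0,0,0,0,0,1,0]]}}

```text
time: 26.28
tool_pos: [495.1, 13.5, 148.2]
tcp_rot: [-118.6, -43.2, -179.4]
ft_force: [0.2, -0.4, -0.6]
finger_gap: 63.9
grip_force: 44.6
```

Request:
{"name": "apply_moves", "arguments": {"deltas": [[0,0,0,0,0,1,0],[0,0,0,0,0,1,0],[0,0,0,0,0,1,0],[0,0,0,0,0,1,0],[0,0,0,0,0,1,0],[0,0,0,0,0,1,0],[0,0,0,0,0,1,0],[0,0,0,0,0,1,0]]}}

```text
time: 27.28
tool_pos: [495.1, 13.5, 148.2]
tcp_rot: [-110.7, -9.6, 163.7]
ft_force: [-0.1, 0.5, -1.3]
finger_gap: 64.0
grip_force: 44.6
```

Request:
{"name": "apply_moves", "arguments": {"deltas": [[0,0,0,0,0,1,0],[0,0,0,0,0,1,0],[0,0,0,0,0,1,0],[0,0,0,0,0,1,0],[0,0,0,0,0,1,0],[0,0,0,0,0,1,0],[0,0,0,0,0,1,0],[0,0,0,0,0,1,0]]}}

```text
time: 28.28
tool_pos: [495.1, 13.5, 148.2]
tcp_rot: [-112.5, 24.6, 150.3]
ft_force: [0.1, -0.5, -1.3]
finger_gap: 63.8
grip_force: 44.6
```

Request:
{"name": "apply_moves", "arguments": {"deltas": [[0,0,0,0,0,1,0],[0,0,0,0,0,1,0],[0,0,0,0,0,1,0],[0,0,0,0,0,1,0],[0,0,0,0,0,1,0],[0,0,0,0,0,1,0],[0,0,0,0,0,1,0],[0,0,0,0,0,1,0]]}}

```text
time: 29.28
tool_pos: [495.1, 13.5, 148.2]
tcp_rot: [-129.3, 56.7, 125.7]
ft_force: [-0.8, 0.4, -0.5]
finger_gap: 63.5
grip_force: 44.6
```

Request:
{"name": "apply_moves", "arguments": {"deltas": [[0,0,0,0,0,1,0],[0,0,0,0,0,1,0],[0,0,0,0,0,1,0],[0,0,0,0,0,1,0],[0,0,0,0,0,1,0],[0,0,0,0,1,0.9,0],[0,0,0,0,1.0,0,0],[0,0,0,0,0.2,0,0]]}}

```text
time: 30.28
tool_pos: [495.6, 13.5, 149.4]
tcp_rot: [-180.0, 59.4, 70.0]
ft_force: [1.4, -0.3, -1.5]
finger_gap: 64.2
grip_force: 44.6
```

```bash
python3 - <<'E'
from kin import *
st=sense(); print({k:np.round(st[k],1) for k in('time','joint_pos','tool_pos','tcp_rot','ft_force','finger_gap')})
g=np.load('grasp.npy'); A=rot(st['tcp_rot']); print('turn', R.from_matrix(A.T@rot(g[3:])).as_rotvec()/.08)
t=g[:3]+[-1.5,2.5,0]   # pot to pad centre
u=A.T@(np.array([st['tool_pos'][0],st['tool_pos'][1],g[2]+140])-st['tool_pos'])/30; print('up',u)
go(t+[0,0,140]); print('down',A.T@[0,0,-140]/30)
a=snapshot('side')[110:290,180:400,::-1]; b=snapshot('top')[150:290,200:340,::-1]
f=lambda i:cv2.resize(i,(400,int(400*i.shape[0]/i.shape[1])),interpolation=cv2.INTER_CUBIC)
a,b=f(a),f(b); h=max(len(a),len(b)); cv2.imwrite('pics/p2.png',np.hstack([cv2.copyMakeBorder(i,0,h-len(i),0,0,0) for i in(a,b)]))
E
```

```text
{'time': np.float64(30.3), 'joint_pos': array([ 22. ,  32.6,  83.9, -41.9, 106.9,  46. ]), 'tool_pos': array([495.6,  13.5, 149.4]), 'tcp_rot': array([-180. ,   59.4,   70. ]), 'ft_force': array([ 1.4, -0.3, -1.5]), 'finger_gap': np.float64(64.2)}
turn [-0.03456187 -0.02823077 -0.02520696]
up [-1.35383045e+00 -3.97348299e-04 -7.99813824e-01]
shift units [-8.25  5.19 10.87] rows 11
down [4.01788692e+00 1.17924703e-03 2.37368092e+00]
```

View pics/p2.png

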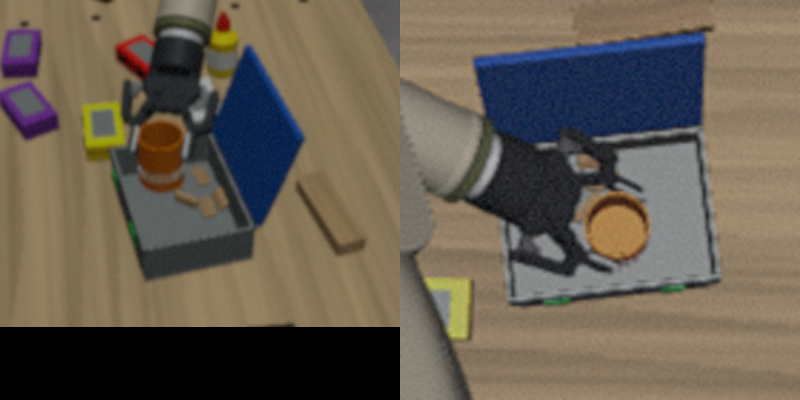

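Request:
{"name": "apply_moves", "arguments": {"deltas": [[-0.68,0,-0.4,0,0,0,0],[-0.68,0,-0.4,0,0,0,0],[-0.57,0.43,0.97,0,0,0,0],[-0.57,0.43,0.97,0,0,0,0],[-0.57,0.43,0.97,0,0,0,0],[-0.57,0.43,0.97,0,0,0,0],[-0.57,0.43,0.97,0,0,0,0],[-0.57,0.43,0.97,0,0,0,0]]}}

```text
time: 31.38
tool_pos: [499.1, -204.4, 197.2]
tcp_rot: [-179.9, 59.6, 70.1]
ft_force: [0.4, 0.8, -2.1]
finger_gap: 63.8
grip_force: 44.6
```

Request:
{"name": "apply_moves", "arguments": {"deltas": [[-0.57,0.43,0.97,0,0,0,0],[-0.57,0.43,0.97,0,0,0,0],[-0.57,0.43,0.97,0,0,0,0],[-0.57,0.43,0.97,0,0,0,0],[-0.57,0.43,0.97,0,0,0,0],[-0.57,0.43,0.97,0,0,0,0],[0,0,0,0,0,0,0]]}}

```text
time: 32.25
tool_pos: [501.6, -422.3, 197.2]
tcp_rot: [-180.0, 59.6, 69.9]
ft_force: [0.7, 0.8, -0.8]
finger_gap: 63.7
grip_force: 44.8
```

```bash
python3 - <<'E'
from kin import *
st=sense(); print({k:np.round(st[k],1) for k in('time','joint_pos','tool_pos','tcp_rot','ft_force','finger_gap')})
g=np.load('grasp.npy'); go(g[:3]+[-1.5,2.5,1],g[3:])
E
```

```text
{'time': np.float64(32.2), 'joint_pos': array([-17.6,  22.4,  91.9, -61. ,  80. ,  22.5]), 'tool_pos': array([ 501.6, -422.3,  197.2]), 'tcp_rot': array([-180. ,   59.6,   69.9]), 'ft_force': array([ 0.7,  0.8, -0.8]), 'finger_gap': np.float64(63.7)}
shift units [4.03 0.03 2.33] rows 5
turn units [-0.06  0.01 -0.04]
```

Request:
{"name": "apply_moves", "arguments": {"deltas": [[0.9,0.03,0.5,0,0,0,0],[0.9,0,0.5,0,0,0,0],[0.9,0,0.5,0,0,0,0],[0.7,0,0.43,0,0,0,0],[0.4,0,0.25,0,0,0,0],[0.23,0,0.15,0,0,0,0],[0,0,0,0,0,0,0]]}}

```text
time: 33.12
tool_pos: [503.8, -419.3, 56.5]
tcp_rot: [-179.9, 59.6, 70.1]
ft_force: [0.9, 0.6, -0.9]
finger_gap: 63.5
grip_force: 44.7
```

```bash
python3 - <<'E'
from kin import *
st=sense(); print({k:np.round(st[k],1) for k in('time','tool_pos','tcp_rot','ft_force','finger_gap')})
g=np.load('grasp.npy'); go(g[:3]+[-1.5,2.5,0],g[3:])
E
```

```text
{'time': np.float64(33.1), 'tool_pos': array([ 503.8, -419.3,   56.5]), 'tcp_rot': array([-179.9,   59.6,   70.1]), 'ft_force': array([ 0.9,  0.6, -0.9]), 'finger_gap': np.float64(63.5)}
shift units [-0.05 -0.01  0.08] rows 1
turn units [-0.03  0.01 -0.01]
```

Request:
{"name": "apply_moves", "arguments": {"deltas": [[0.04,0,0.02,0,0,0,0],[0,0,0,0,0,0,0],[0,0,0,0,0,0,1],[0,0,0,0,0,0,1],[0,0,0,0,0,0,1],[0,0,0,0,0,0,1],[0,0,0,0,0,0,1],[0,0,0,0,0,0,1]]}}

```text
time: 34.12
tool_pos: [503.1, -419.2, 54.0]
tcp_rot: [-179.7, 59.5, 70.2]
ft_force: [0.5, -0.0, -0.6]
finger_gap: 85.0
grip_force: 0.0
```

Request:
{"name": "apply_moves", "arguments": {"deltas": [[0,0,-0.4,0,0,0,1],[0,0,-0.8,0,0,0,1],[0,0,-1,0,0,0,1],[0,0,-1,0,0,0,1],[0,0,-1,0,0,0,1],[-0.9,0,-0.5,0,0,0,1],[-0.9,0,-0.5,0,0,0,1],[-0.9,0,-0.5,0,0,0,1]]}}

```text
time: 35.12
tool_pos: [540.5, -317.7, 212.6]
tcp_rot: [-179.8, 59.5, 70.2]
ft_force: [0.7, 0.8, 0.1]
finger_gap: 85.6
grip_force: 0.0
```

```bash
python3 - <<'E'
from kin import *
st=sense(); print({k:np.round(st[k],1) for k in('time','joint_pos','tool_pos','tcp_rot','ft_force','finger_gap')})
b=snapshot('side')[100:420,120:420,::-1]; t=snapshot('top')
cv2.imwrite('pics/top2.png',t[:,:,::-1]); cv2.imwrite('pics/s3.png',cv2.resize(b,None,fx=1.8,fy=1.8,interpolation=cv2.INTER_CUBIC))
E
```

```text
{'time': np.float64(35.1), 'joint_pos': array([ -7.5,  24.4,  87.6, -57.3,  89. ,  24.9]), 'tool_pos': array([ 540.5, -317.7,  212.6]), 'tcp_rot': array([-179.8,   59.5,   70.2]), 'ft_force': array([0.7, 0.8, 0.1]), 'finger_gap': np.float64(85.6)}
```

View pics/s3.png

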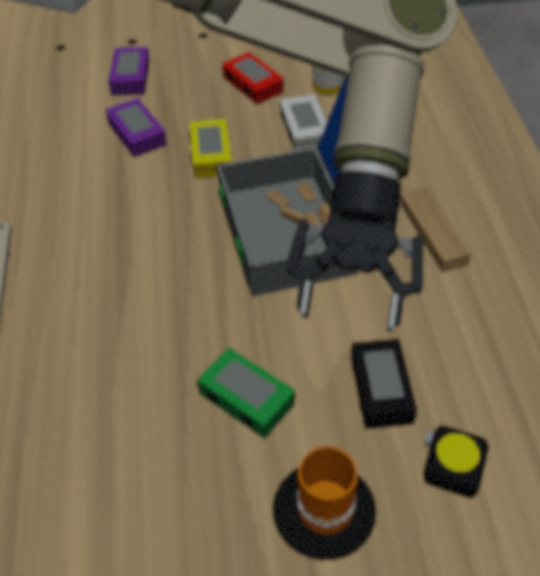

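Request:
{"name": "apply_moves", "arguments": {"deltas": [[-1,0,-0.5,0,1,0,0],[-0.8,0,-0.5,0,1,0,0],[0,0,0,0,1,0,0],[0,0,0,0,1,0,0],[0,0,0,0,1,0,0],[0,0,0,0,1,0,0],[0,0,0,0,1,0,0],[0,0,0,0,1,0,0]]}}

```text
time: 36.22
tool_pos: [539.2, -321.4, 272.6]
tcp_rot: [-179.9, 22.7, 70.2]
ft_force: [-0.5, -0.2, 0.3]
finger_gap: 0.0
grip_force: 0.0
```

Request:
{"name": "apply_moves", "arguments": {"deltas": [[0,0,0,0,1,0,0],[0,0,0,0,1,0,0],[0,0,0,0,1,0,0],[0,0,0,0,1,0,0],[0,0,0,0,1,0,0],[0,0,-0.6,0,0,-1,0],[0,0,-0.6,0,0,-1,0],[0,0,-0.6,0,0,-1,0]]}}

```text
time: 37.22
tool_pos: [539.1, -321.7, 326.9]
tcp_rot: [-179.9, -0.1, 84.0]
ft_force: [-0.7, 0.1, 1.2]
finger_gap: 0.3
grip_force: 0.0
```

Request:
{"name": "apply_moves", "arguments": {"deltas": [[0,0,-0.4,0,0,-1,0],[0,0,0,0,0,-1,0],[0,0,0,0,0,-0.3,0],[0,0,0,0,0,0,0]]}}

```text
time: 37.72
tool_pos: [538.9, -322.3, 338.0]
tcp_rot: [-179.9, -0.1, 94.3]
ft_force: [0.5, -0.1, 0.0]
finger_gap: 0.1
grip_force: 0.0
```

```bash
python3 - <<'E'
from kin import *
st=sense(); print({k:np.round(st[k],1) for k in('time','joint_pos','tool_pos','tcp_rot','ft_force','finger_gap')})
go([701,44,330],[180,0,94.3])
c,im=grab('wrist'); cv2.imwrite('pics/w3.png',im[:,:,::-1])
c=cam('top'); im=cv2.imread('pics/top2.png')[:,:,::-1].copy(); H=hsv(im); h,s,v=[H[:,:,i].astype(int) for i in range(3)]
k=[b for b in blobs((h>105)&(h<128)&(s>120),300) if cv2.boundingRect(b)[0]>200][0]
print(cv2.approxPolyDP(cv2.convexHull(k),4,True)[:,0].tolist())
E
```

```text
{'time': np.float64(37.7), 'joint_pos': array([-35.6,  11. ,  71.8,   0. ,  97.4, -39.9]), 'tool_pos': array([ 538.9, -322.3,  338. ]), 'tcp_rot': array([-1.799e+02, -1.000e-01,  9.430e+01]), 'ft_force': array([ 0.5, -0.1,  0. ]), 'finger_gap': np.float64(0.1)}
shift units [11.77  6.3   0.28] rows 12
turn units [-0.03 -0.03 -0.  ]
[[263, 166], [259, 196], [233, 200], [226, 171]]
```

Request:
{"name": "apply_moves", "arguments": {"deltas": [[0.98,0.525,0,0,0,0,0],[0.98,0.525,0,0,0,0,0],[0.98,0.525,0,0,0,0,0],[0.98,0.525,0,0,0,0,0],[0.98,0.525,0,0,0,0,0],[0.98,0.525,0,0,0,0,0],[0.98,0.525,0,0,0,0,0],[0.98,0.525,0,0,0,0,0]]}}

```text
time: 38.78
tool_pos: [647.0, -77.9, 338.2]
tcp_rot: [-179.9, -0.1, 94.2]
ft_force: [0.6, -0.5, 0.6]
finger_gap: 0.2
grip_force: 0.0
```

Request:
{"name": "apply_moves", "arguments": {"deltas": [[0.98,0.525,0,0,0,0,0],[0.98,0.525,0,0,0,0,0],[0.98,0.525,0,0,0,0,0],[0.98,0.525,0,0,0,0,0],[0,0,1,0,0,0,0],[0,0,1,0,0,0,0],[0,0,1,0,0,0,0],[0,0,0.8,0,0,0,0]]}}

```text
time: 39.78
tool_pos: [699.9, 43.3, 222.5]
tcp_rot: [-179.8, -0.1, 94.2]
ft_force: [0.7, 0.1, -1.4]
finger_gap: 0.2
grip_force: 0.0
```

Request:
{"name": "apply_moves", "arguments": {"deltas": [[0,0,0.6,0,0,0,0],[0,0,0,0,0,0,0]]}}

```text
time: 40.02
tool_pos: [699.5, 43.2, 204.4]
tcp_rot: [-179.7, -0.1, 94.3]
ft_force: [-0.2, 0.6, -0.6]
finger_gap: -0.1
grip_force: 0.0
```

```bash
python3 - <<'E'
from kin import *
st=sense(); print({k:np.round(st[k],1) for k in('time','joint_pos','tool_pos','tcp_rot','ft_force','finger_gap')})
A=rot(st['tcp_rot']); xo=np.array([np.cos(np.radians(4.3)),np.sin(np.radians(4.3)),0]); H=np.array([601,37,65])
p=st['tool_pos']; print('x now',(p-H)@xo)
for a,b in((50,130),(4,130),(-45,127),(-85,99),(-113,59),(-120,25),(-125,15)):
    t=H+xo*a+[0,0,b+14]; print(a,b,(A.T@(t-p)/30).round(2)); p=t
E
```

```text
{'time': np.float64(40.0), 'joint_pos': array([-0.7, 24.5, 69.4,  0.1, 86.4, -5. ]), 'tool_pos': array([699.5,  43.2, 204.4]), 'tcp_rot': array([-1.797e+02, -1.000e-01,  9.430e+01]), 'ft_force': array([-0.2,  0.6, -0.6]), 'finger_gap': np.float64(-0.1)}
x now 98.64732707662888
50 130 [ 0.04 -1.62 -0.15]
4 130 [-0.   -1.53  0.01]
-45 127 [-0.   -1.63  0.11]
-85 99 [-0.   -1.33  0.94]
-113 59 [-0.   -0.93  1.34]
-120 25 [-0.   -0.23  1.13]
-125 15 [-0.   -0.16  0.33]
```

Request:
{"name": "apply_moves", "arguments": {"deltas": [[0,-0.4,0,0,0,0,0],[0,-0.4,0,0,0,0,0],[0,-0.4,0,0,0,0,0],[0,-0.4,0,0,0,0,0],[0,-0.4,0,0,0,0,0],[0,-0.4,0,0,0,0,0],[0,-0.4,0,0,0,0,0],[0,-0.4,0,0,0,0,0]]}}

```text
time: 41.02
tool_pos: [604.3, 35.7, 207.1]
tcp_rot: [-179.9, -0.1, 94.3]
ft_force: [1.7, -1.3, -0.6]
finger_gap: -0.2
grip_force: 0.7
```

Request:
{"name": "apply_moves", "arguments": {"deltas": [[0,-0.4,0,0,0,0,0],[0,-0.4,0,0,0,0,0],[0,-0.4,0.04,0,0,0,0],[0,-0.4,0.08,0,0,0,0],[0,-0.34,0.2,0,0,0,0],[0,-0.33,0.24,0,0,0,0],[0,-0.33,0.25,0,0,0,0],[0,-0.33,0.25,0,0,0,0]]}}

```text
time: 42.02
tool_pos: [516.3, 29.3, 174.3]
tcp_rot: [-179.9, -0.1, 94.3]
ft_force: [1.0, 0.1, 0.1]
finger_gap: -0.1
grip_force: 0.4
```

```bash
python3 - <<'E'
from kin import *
st=sense(); print({k:np.round(st[k],1) for k in('time','tool_pos','tcp_rot','ft_force')})
A=rot(st['tcp_rot']); xo=np.array([np.cos(np.radians(4.3)),np.sin(np.radians(4.3)),0]); H=np.array([601,37,65]); p=st['tool_pos']; print('x,tipz',(p-H)@xo,p[2]-79)
cs=cam('side'); im=snapshot('side'); h=hsv(im); m=(h[:,:,0]>105)&(h[:,:,0]<128)&(h[:,:,1]>120)
k=[b for b in blobs(m,300) if 280<cv2.boundingRect(b)[0]+20<380][0]; print(cv2.boundingRect(k))
cv2.imwrite('pics/s4.png',cv2.resize(im[100:300,180:420,::-1],None,fx=2.5,fy=2.5))
E
```

```text
{'time': np.float64(42.0), 'tool_pos': array([516.3,  29.3, 174.3]), 'tcp_rot': array([-1.799e+02, -1.000e-01,  9.430e+01]), 'ft_force': array([1. , 0.1, 0.1])}
x,tipz -85.0027049661956 95.26362932948311Traceback (most recent call last):
  File "<stdin>", line 5, in <module>
IndexError: list index out of range
```

Request:
{"name": "apply_moves", "arguments": {"deltas": [[0,-0.3,0.3,0,0,0,0],[0,-0.25,0.3,0,0,0,0],[0,-0.2,0.3,0,0,0,0],[0,-0.18,0.3,0,0,0,0],[0,-0.1,0.35,0,0,0,0],[0,-0.1,0.35,0,0,0,0],[0,-0.05,0.35,0,0,0,0],[0,0,0.2,0,0,0,0]]}}

```text
time: 43.08
tool_pos: [481.2, 26.8, 100.6]
tcp_rot: [-179.8, -0.1, 94.3]
ft_force: [-0.1, 0.1, 1.1]
finger_gap: 0.3
grip_force: 0.3
```

Request:
{"name": "apply_moves", "arguments": {"deltas": [[0,0,0.1,0,0,0,0],[0,0,0.1,0,0,0,0],[0,0,0,0,0,0,0]]}}

```text
time: 43.45
tool_pos: [481.8, 26.8, 95.6]
tcp_rot: [-179.9, -0.1, 94.3]
ft_force: [-0.1, -0.2, -0.3]
finger_gap: 0.5
grip_force: 0.0
```

```bash
python3 - <<'E'
from kin import *
st=sense(); print({k:np.round(st[k],1) for k in('time','tool_pos','tcp_rot','ft_force')})
im=snapshot('side'); cv2.imwrite('pics/s5.png',cv2.resize(im[100:300,180:420,::-1],None,fx=2.5,fy=2.5))
E
```

```text
{'time': np.float64(43.4), 'tool_pos': array([481.8,  26.8,  95.6]), 'tcp_rot': array([-1.799e+02, -1.000e-01,  9.430e+01]), 'ft_force': array([-0.1, -0.2, -0.3])}
```

View pics/s5.png

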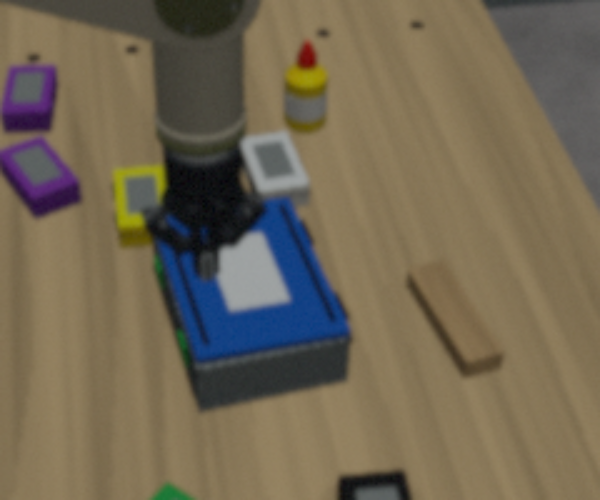

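Request:
{"name": "apply_moves", "arguments": {"deltas": [[0,0,0.1,0,0,0,0],[0,0,0.06,0,0,0,0],[0,0,0,0,0,0,0]]}}

```text
time: 43.88
tool_pos: [481.9, 26.8, 91.5]
tcp_rot: [-179.9, -0.1, 94.3]
ft_force: [-3.8, 0.6, 6.8]
finger_gap: -0.0
grip_force: 3.4
```

Request:
{"name": "apply_moves", "arguments": {"deltas": [[0,0,0.06,0,0,0,0],[0,0,0,0,0,0,0],[0,0,0,0,0,0,0]]}}

```text
time: 44.25
tool_pos: [482.0, 26.8, 91.3]
tcp_rot: [-179.9, -0.1, 94.3]
ft_force: [-11.3, 0.1, 22.7]
finger_gap: 0.2
grip_force: 11.3
```

Request:
{"name": "apply_moves", "arguments": {"deltas": [[0,0,-0.3,0,0,0,1],[0,0.1,-1,0,0,0,1],[0,0.2,-1,0,0,0,1],[0,0.2,-1,0,0,0,1],[0,0.2,-1,0,0,0,1],[0,0.2,-1,0,0,0,1],[0,0.2,-1,0,0,0,1],[0,0.2,-1,0,0,0,1]]}}

```text
time: 45.25
tool_pos: [521.1, 29.4, 308.9]
tcp_rot: [-179.9, -0.1, 94.3]
ft_force: [0.5, -0.2, 0.0]
finger_gap: 85.3
grip_force: 0.0
```

Request:
{"name": "apply_moves", "arguments": {"deltas": [[0,0,-1,0,0,0,1],[0,0,0,0,0,0,1],[0,0,0,0,0,0,1]]}}

```text
time: 45.62
tool_pos: [520.8, 29.4, 337.0]
tcp_rot: [-179.8, -0.1, 94.3]
ft_force: [-0.2, -0.1, -0.4]
finger_gap: 85.5
grip_force: 0.0
```

```bash
cat > look.py <<'E'
from kin import *
def masks(im):
    H=hsv(im); h,s,v=[H[:,:,i].astype(int) for i in range(3)]
    return {'green':(h>45)&(h<80)&(s>110),'yellow':(h>22)&(h<33)&(s>150)&(v>110),'red':((h<6)|(h>172))&(s>150)&(v>90),'purple':(h>125)&(h<160)&(s>90),'blue':(h>108)&(h<125)&(s>130),'white':(s<28)&(v>170),'black':(v<55)&(s<90)}
def look(n,cols,z=36,amin=300,cam_=None,im=None):
    if im is None: cam_,im=grab(n)
    m=masks(im)
    for k in cols:
        for b in blobs(cv2.morphologyEx(m[k].astype(np.uint8),cv2.MORPH_CLOSE,np.ones((3,3))),amin)[:5]:
            x,y,w,hh=cv2.boundingRect(b)
            if n=='wrist' and y+hh>330: continue
            print(n,k,int(cv2.contourArea(b)),(x,y,w,hh),*rect(cam_,b,z))
    return cam_,im
E
python3 - <<'E'
from look import *
st=sense(); print({k:np.round(st[k],1) for k in('time','tool_pos','tcp_rot','joint_pos')})
c,im=look('wrist',['green','yellow','red','black','white','purple'])
cv2.imwrite('pics/w4.png',im[:,:,::-1])
look('wrist',['white'],77.5,cam_=c,im=im)
look('wrist',['blue'],77.5,cam_=c,im=im)
E
```

```text
{'time': np.float64(45.6), 'tool_pos': array([520.8,  29.4, 337. ]), 'tcp_rot': array([-1.798e+02, -1.000e-01,  9.430e+01]), 'joint_pos': array([-2.5, -5.7, 89.1,  0.1, 96.8, -6.7])}
wrist white 3483 (258, 143, 49, 81) [524.8  23.4] 96.9 [ 68.4 119.3]
wrist white 1261 (325, 0, 50, 48) [594.6 242.1] 5.3 [54.2 62.3]
wrist purple 340 (119, 0, 48, 14) [326.8 241.3] 4.3 [14.6 60.6]
wrist white 3483 (258, 143, 49, 81) [523.9  30.3] 96.9 [ 61.8 107.8]
wrist white 1261 (325, 0, 50, 48) [587.  227.9] 5.3 [49.  56.3]
wrist blue 18233 (218, 97, 125, 164) [524.4  31.1] 97.0 [157.9 215.9]
```

View pics/w4.png

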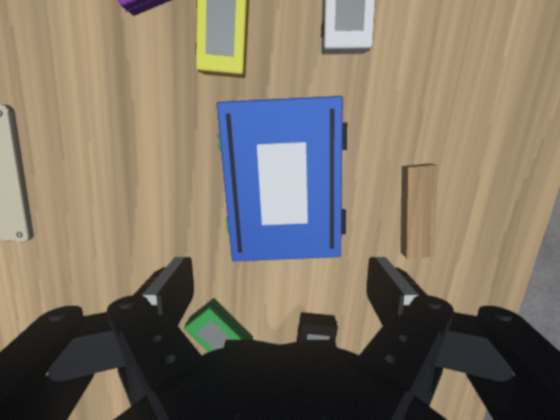

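```bash
python3 - <<'E'
from look import *
c=cam('top'); print(onz(c,[[197,250.5],[194,203.5],[370,201],[145,226],[367,257]],36).round(0).tolist())
im=cv2.imread('pics/w4.png')[:,:,::-1].copy(); H=hsv(im); print(H[40,202],H[68,222],H[20,242],H[44,345], H[330,305],H[180,280])
t=cv2.imread('pics/top0.png')[:,:,::-1].copy(); T=hsv(t); print(T[250,183],T[203,180],T[201,355])
st=sense(); go([455,255,260],[180,0,94.3])
E
```

```text
[[447.0, 255.0, 36.0], [589.0, 269.0, 36.0], [602.0, -263.0, 36.0], [519.0, 414.0, 36.0], [432.0, -251.0, 36.0]]
[ 32 139 213] [ 31 136 212] [ 31 138 211] [105  12 217] [13 39 46] [105  14 221]
[ 30 131 173] [120   6 174] [105  12  44]
shift units [ 7.66 -1.61  2.57] rows 8
turn units [-0.05 -0.02 -0.  ]
```

Request:
{"name": "apply_moves", "arguments": {"deltas": [[0.96,-0.2,0,0,0,0,1],[0.96,-0.2,0.3,0,0,0,1],[0.96,-0.2,0.4,0,0,0,1],[0.96,-0.2,0.4,0,0,0,1],[0.96,-0.2,0.4,0,0,0,1],[0.96,-0.2,0.4,0,0,0,1],[0.96,-0.2,0.4,0,0,0,1],[0.96,-0.2,0.3,0,0,0,1]]}}

```text
time: 46.68
tool_pos: [454.4, 256.1, 258.1]
tcp_rot: [-179.7, -0.0, 94.3]
ft_force: [0.7, 0.1, 0.8]
finger_gap: 85.4
grip_force: 0.0
```

Request:
{"name": "apply_moves", "arguments": {"deltas": [[0,0,0,0,0,0,1],[0,0,0,0,0,0,1]]}}

```text
time: 46.92
tool_pos: [455.5, 255.1, 259.7]
tcp_rot: [-179.8, -0.0, 94.3]
ft_force: [-1.6, -0.5, 0.5]
finger_gap: 85.5
grip_force: 0.0
```

```bash
sed -i "s/(s>150)&(v>110)/(s>105)\&(v>110)/" look.py; cat >> look.py <<'E'
def label(col,near,n='wrist',z=36):
    "grey label in the box of that colour nearest to (x,y): centre, long-side yaw, size, turn to grasp across it"
    c,im=grab(n); H=hsv(im); s,v=H[:,:,1].astype(int),H[:,:,2].astype(int)
    m=masks(im)[col].astype(np.uint8); m=cv2.morphologyEx(m,cv2.MORPH_CLOSE,np.ones((3,3)))
    out=[]
    for b in blobs(m,150):
        r=rect(c,b,z)
        if np.hypot(*(r[0]-near))<90: out.append((np.hypot(*(r[0]-near)),b,r))
    if not out: print('none'); return c,im
    _,b,r=min(out,key=lambda o:o[0]); print('box',cv2.boundingRect(b),*r)
    f=np.zeros(m.shape,np.uint8); cv2.fillPoly(f,[cv2.convexHull(b)],1)
    f=cv2.erode(f,np.ones((5,5)))
    g=f&(s<45)&((v>70)&(v<170) if col!='black' else v>75)
    k=blobs(cv2.morphologyEx(g.astype(np.uint8),cv2.MORPH_OPEN,np.ones((3,3))),30)
    if k: print('label',cv2.boundingRect(k[0]),*rect(c,k[0],z))
    return c,im
E
python3 - <<'E'
from look import *
st=sense(); print(np.round(st['tool_pos'],1),np.round(st['tcp_rot'],1))
c,im=label('yellow',[447,255]); cv2.imwrite('pics/w5.png',im[:,:,::-1])
label('white',[589,269])
label('red',[519,414])
E
```

```text
[455.5 255.1 259.7] [-179.8   -0.    94.3]
box (229, 164, 56, 89) [426.3 228.5] 89.4 [ 64.7 112.1]
label (241, 183, 31, 54) [426.4 226.8] 89.3 [36.2 68.1]
box (364, 141, 58, 89) [591.9 269.1] 95.1 [ 62.3 109. ]
label (376, 159, 33, 55) [592.4 269.2] 95.2 [36.3 67.4]
box (304, 0, 87, 110) [518.  415.6] 118.8 [ 63.8 108.7]
label (322, 10, 53, 77) [519.2 416.4] 119.2 [37.  68.7]
```

```bash
python3 - <<'E'
from look import *
st=sense(); go([426.4,227.4,22],[180,0,89.3])
A=rot([180,0,89.3]); print(A.T@(np.array([426.4,227.4,22])-st['tool_pos'])/30)
E
```

```text
shift units [-0.85 -1.05  7.95] rows 8
turn units [-0.02 -0.02  1.08]
[-0.92767261 -0.98033399  7.95297385]
```

Request:
{"name": "apply_moves", "arguments": {"deltas": [[-0.85,-1,0.9,0,0,0,1],[0,-0.05,1,0,0,1,1],[0,0,1,0,0,0.08,1],[0,0,1,0,0,0,1],[0,0,1,0,0,0,1],[0,0,1,0,0,0,1],[0,0,0.8,0,0,0,1],[0,0,0.7,0,0,0,1]]}}

```text
time: 48.08
tool_pos: [426.1, 227.5, 37.8]
tcp_rot: [-179.9, -0.1, 89.3]
ft_force: [0.1, 1.2, 0.5]
finger_gap: 85.3
grip_force: 0.0
```

Request:
{"name": "apply_moves", "arguments": {"deltas": [[0,0,0.5,0,0,0,1],[0,0,0,0,0,0,1],[0,0,0,0,0,0,0],[0,0,0,0,0,0,0],[0,0,0,0,0,0,0],[0,0,0,0,0,0,0],[0,0,0,0,0,0,0]], "grip_force": 50}}

```text
time: 48.95
tool_pos: [426.9, 228.6, 24.8]
tcp_rot: [180.0, -0.1, 89.3]
ft_force: [-0.2, -0.3, 6.6]
finger_gap: 62.8
grip_force: 56.1
```

```bash
python3 - <<'E'
from look import *
st=sense(); print({k:np.round(st[k],1) for k in('time','tool_pos','tcp_rot','ft_force','finger_gap','grip_force')})
p=st['tool_pos']; A=rot(st['tcp_rot'])
t=np.array([524,30.6,p[2]+78]); print('up7 then', A.T@([t[0],t[1],0]-np.r_[p[:2],0])/30, 'net up',(t-p)[2]/30,'turn units',(97-st['tcp_rot'][2])/57.2958/.08)
E
```

```text
{'time': np.float64(49.0), 'tool_pos': array([426.9, 228.6,  24.8]), 'tcp_rot': array([ 1.80e+02, -1.00e-01,  8.93e+01]), 'ft_force': array([-0.2, -0.3,  6.6]), 'finger_gap': np.float64(62.8), 'grip_force': np.float64(56.1)}
up7 then [-6.56324707  3.31262254 -0.0145024 ] net up 2.6 turn units 1.6701597433961128
```

Request:
{"name": "apply_moves", "arguments": {"deltas": [[0,0,-0.6,0,0,0,0],[0,0,-1,0,0,0,0],[0,0,-1,0,0,0,0],[0,0,-1,0,0,0,0],[-0.5,0.2,-1,0,0,0,0],[-1,0.5,0,0,0,0,0],[-1,0.5,0,0,0,0,0],[-1,0.5,0,0,0,0,0]]}}

```text
time: 49.95
tool_pos: [476.0, 121.6, 161.2]
tcp_rot: [-179.9, -0.1, 89.4]
ft_force: [0.3, 1.3, -1.7]
finger_gap: 62.9
grip_force: 55.9
```

Request:
{"name": "apply_moves", "arguments": {"deltas": [[-1,0.5,0,0,0,0,0],[-1,0.5,0,0,0,0,0],[-0.7,0.4,0,0,0,0,0],[-0.36,0.21,0,0,0,-0.84,0],[0,0,0,0,0,-0.83,0],[0,0,0.6,0,0,0,0],[0,0,0.4,0,0,0,0],[0,0,0,0,0,0,0]]}}

```text
time: 50.95
tool_pos: [521.3, 30.4, 128.6]
tcp_rot: [-179.7, -0.1, 97.0]
ft_force: [-0.1, 0.5, -2.3]
finger_gap: 62.9
grip_force: 55.8
```

```bash
python3 - <<'E'
from look import *
st=sense(); print({k:np.round(st[k],1) for k in('time','tool_pos','tcp_rot','ft_force','finger_gap','grip_force')})
go([524,30.6,24+78],[180,0,97])
E
```

```text
{'time': np.float64(51.0), 'tool_pos': array([521.3,  30.4, 128.6]), 'tcp_rot': array([-1.797e+02, -1.000e-01,  9.700e+01]), 'ft_force': array([-0.1,  0.5, -2.3]), 'finger_gap': np.float64(62.9), 'grip_force': np.float64(55.8)}
shift units [-0.01  0.09  0.89] rows 1
turn units [-0.07 -0.03 -0.01]
```

Request:
{"name": "apply_moves", "arguments": {"deltas": [[0,0.09,0.4,0,0,0,0],[0,0,0.25,0,0,0,0],[0,0,0.1,0,0,0,0],[0,0,0.06,0,0,0,0],[0,0,0,0,0,0,0]]}}

```text
time: 51.58
tool_pos: [525.8, 30.5, 106.7]
tcp_rot: [-179.9, -0.1, 97.0]
ft_force: [0.1, 0.1, -3.2]
finger_gap: 63.1
grip_force: 55.8
```

Request:
{"name": "apply_moves", "arguments": {"deltas": [[0,0,0.04,0,0,0,0],[0,0,0.02,0,0,0,0],[0,0,0,0,0,0,0]]}}

```text
time: 51.95
tool_pos: [525.7, 30.5, 104.9]
tcp_rot: [-179.9, -0.1, 97.0]
ft_force: [0.4, 0.3, -2.3]
finger_gap: 62.5
grip_force: 55.8
```

Request:
{"name": "apply_moves", "arguments": {"deltas": [[0,-0.05,0.04,0,0,0,0],[0,0,0.03,0,0,0,0],[0,0,0,0,0,0,0],[0,0,0,0,0,0,0]]}}

```text
time: 52.45
tool_pos: [524.2, 30.3, 102.8]
tcp_rot: [-179.9, -0.1, 97.0]
ft_force: [0.1, -0.2, -1.8]
finger_gap: 63.0
grip_force: 55.8
```

Request:
{"name": "apply_moves", "arguments": {"deltas": [[0,0,0.04,0,0,0,0],[0,0,0,0,0,0,0],[0,0,0,0,0,0,0]]}}

```text
time: 52.82
tool_pos: [524.4, 30.3, 102.2]
tcp_rot: [-179.9, -0.1, 97.0]
ft_force: [-3.4, -0.3, 5.0]
finger_gap: 63.0
grip_force: 56.8
```

Request:
{"name": "apply_moves", "arguments": {"deltas": [[0,0,0,0,0,0,1],[0,0,0,0,0,0,1],[0,0,0,0,0,0,1],[0,0,-0.3,0,0,0,1],[0,0,-0.8,0,0,0,1],[0,0,-1,0,0,0,1],[0,0,-1,0,0,0,1],[0,0,-1,0,0,0,1]]}}

```text
time: 53.82
tool_pos: [524.5, 30.1, 226.3]
tcp_rot: [-179.9, -0.1, 97.0]
ft_force: [0.3, -0.1, 0.1]
finger_gap: 85.3
grip_force: 0.0
```

Request:
{"name": "apply_moves", "arguments": {"deltas": [[0.9,0.4,-0.7,0,0,0,1],[0.96,0.4,0,0,0,0,1],[0.96,0.4,0,0,0,0,1],[0.96,0.4,0,0,0,0,1],[0.96,0.4,0,0,0,0,1],[0.96,0.4,0,0,0,0,1],[0.96,0.4,0,0,0,0,1],[0.96,0.4,0,0,0,0,1]]}}

```text
time: 54.82
tool_pos: [592.1, 269.7, 246.5]
tcp_rot: [-179.9, -0.1, 97.0]
ft_force: [0.6, 0.3, 1.3]
finger_gap: 85.4
grip_force: 0.0
```

Request:
{"name": "apply_moves", "arguments": {"deltas": [[0,0,0,0,0,0,1],[0,0,0,0,0,0,1]]}}

```text
time: 55.08
tool_pos: [591.8, 268.2, 246.0]
tcp_rot: [-179.9, -0.1, 97.0]
ft_force: [-0.7, -0.4, 0.4]
finger_gap: 85.5
grip_force: 0.0
```

```bash
cat > nxt.py <<'E'
from look import *
def st_():
    st=sense(); print({k:np.round(st[k],1) for k in('time','tool_pos','tcp_rot','ft_force','finger_gap','joint_pos')}); return st
def to(pos,yaw):
    "turn first, then shifts in the turned frame"
    st=sense(); d=(yaw-st['tcp_rot'][2]+180)%360-180; print('turn z units',round(-d/57.2958/.08,2),'| shift after turn',(rot([180,0,yaw]).T@(np.array(pos)-st['tool_pos'])/30).round(2),'| shift before turn',(rot(st['tcp_rot']).T@(np.array(pos)-st['tool_pos'])/30).round(2))
E
python3 - <<'E'
from nxt import *
st_(); label('white',[592,269]); label('yellow',[524,30.6],z=113.5)
E
```

```text
{'time': np.float64(55.1), 'tool_pos': array([591.8, 268.2, 246. ]), 'tcp_rot': array([-1.799e+02, -1.000e-01,  9.700e+01]), 'ft_force': array([-0.7, -0.4,  0.4]), 'finger_gap': np.float64(85.5), 'joint_pos': array([19.8, 15.2, 76.4,  0.1, 88.4, 12.8])}
box (254, 145, 56, 91) [591.9 268.8] 95.1 [ 62.8 108.4]
label (265, 163, 32, 57) [591.9 268.7] 95.9 [36.3 68. ]
none
```

Request:
{"name": "apply_moves", "arguments": {"deltas": [[0.02,0,1,0,0,0.35,1],[0,0,1,0,0,0,1],[0,0,1,0,0,0,1],[0,0,1,0,0,0,1],[0,0,1,0,0,0,1],[0,0,1,0,0,0,1],[0,0,0.8,0,0,0,1],[0,0,0.5,0,0,0,1]]}}

```text
time: 56.18
tool_pos: [590.8, 268.5, 25.6]
tcp_rot: [-179.8, -0.1, 95.3]
ft_force: [0.3, 0.2, -0.6]
finger_gap: 85.1
grip_force: 0.0
```

Request:
{"name": "apply_moves", "arguments": {"deltas": [[0,0,0.17,0,0,0,1],[0,0,0,0,0,0,0],[0,0,0,0,0,0,0],[0,0,0,0,0,0,0],[0,0,0,0,0,0,0],[0,0,0,0,0,0,0],[0,0,0,0,0,0,0]]}}

```text
time: 57.05
tool_pos: [592.3, 269.9, 23.0]
tcp_rot: [180.0, -0.1, 95.4]
ft_force: [1.5, -0.9, 6.8]
finger_gap: 62.9
grip_force: 57.8
```

```bash
python3 - <<'E'
from nxt import *
st=st_(); print('lat:'); to([524.3,30.4,st['tool_pos'][2]+113.5],97)
E
```

```text
{'time': np.float64(57.0), 'tool_pos': array([592.3, 269.9,  23. ]), 'tcp_rot': array([ 1.80e+02, -1.00e-01,  9.54e+01]), 'ft_force': array([ 1.5, -0.9,  6.8]), 'finger_gap': np.float64(62.9), 'joint_pos': array([19.9, 26.4, 86.8,  0.1, 66.7, 14.5])}
lat:
turn z units -0.35 | shift after turn [-7.65 -3.22 -3.78] | shift before turn [-7.73 -3.01 -3.8 ]
```

Request:
{"name": "apply_moves", "arguments": {"deltas": [[0,0,-0.6,0,0,0,0],[0,0,-1,0,0,0,0],[0,0,-1,0,0,0,0],[0,0,-1,0,0,-0.35,0],[-0.8,-0.3,-1,0,0,0,0],[-1,-0.4,-0.4,0,0,0,0],[-1,-0.42,0,0,0,0,0],[-1,-0.42,0,0,0,0,0]]}}

```text
time: 58.05
tool_pos: [559.2, 149.8, 172.5]
tcp_rot: [-179.9, -0.1, 97.0]
ft_force: [-0.1, -0.2, -2.5]
finger_gap: 63.0
grip_force: 56.8
```

Request:
{"name": "apply_moves", "arguments": {"deltas": [[-1,-0.42,0,0,0,0,0],[-1,-0.42,0,0,0,0,0],[-1,-0.42,0,0,0,0,0],[-0.6,-0.3,0,0,0,0,0],[-0.22,-0.12,0,0,0,0,0],[0,0,0.5,0,0,0,0],[0,0,0.2,0,0,0,0],[0,0,0,0,0,0,0]]}}

```text
time: 59.05
tool_pos: [522.8, 31.5, 149.0]
tcp_rot: [-179.8, -0.1, 97.1]
ft_force: [0.4, -0.4, -2.1]
finger_gap: 63.2
grip_force: 56.7
```

```bash
python3 - <<'E'
from nxt import *
st=st_(); to([524.3,30.6,23+113.5],97)
E
```

```text
{'time': np.float64(59.0), 'tool_pos': array([522.8,  31.5, 149. ]), 'tcp_rot': array([-1.798e+02, -1.000e-01,  9.710e+01]), 'ft_force': array([ 0.4, -0.4, -2.1]), 'finger_gap': np.float64(63.2), 'joint_pos': array([-2.200e+00, -2.000e-01,  1.036e+02,  1.000e-01,  7.690e+01,
       -9.300e+00])}
turn z units 0.01 | shift after turn [-0.04  0.05  0.42] | shift before turn [-0.04  0.05  0.41]
```

Request:
{"name": "apply_moves", "arguments": {"deltas": [[-0.03,0.03,0.2,0,0,0,0],[0,0,0.1,0,0,0,0],[0,0,0.04,0,0,0,0],[0,0,0,0,0,0,0]]}}

```text
time: 59.55
tool_pos: [524.6, 30.0, 140.2]
tcp_rot: [-179.9, -0.1, 97.0]
ft_force: [-0.1, -0.2, -1.8]
finger_gap: 63.1
grip_force: 56.7
```

Request:
{"name": "apply_moves", "arguments": {"deltas": [[0,0,0.04,0,0,0,0],[0,0,0,0,0,0,0],[0,0,0,0,0,0,0]]}}

```text
time: 59.92
tool_pos: [524.6, 30.0, 139.1]
tcp_rot: [-179.9, -0.1, 97.0]
ft_force: [-0.0, -0.1, -2.7]
finger_gap: 62.9
grip_force: 56.7
```

Request:
{"name": "apply_moves", "arguments": {"deltas": [[0,0,0.05,0,0,0,0],[0,0,0,0,0,0,0],[0,0,0.03,0,0,0,0],[0,0,0,0,0,0,0]]}}

```text
time: 60.42
tool_pos: [524.5, 30.0, 136.6]
tcp_rot: [-179.9, -0.1, 97.0]
ft_force: [0.4, -0.5, -3.0]
finger_gap: 63.1
grip_force: 56.8
```

Request:
{"name": "apply_moves", "arguments": {"deltas": [[0,0,0.03,0,0,0,0],[0,0,0,0,0,0,0],[0,0,0,0,0,0,0]]}}

```text
time: 60.8
tool_pos: [524.8, 30.0, 136.4]
tcp_rot: [-179.9, -0.1, 97.0]
ft_force: [-3.7, -0.5, 6.1]
finger_gap: 63.2
grip_force: 57.6
```

Request:
{"name": "apply_moves", "arguments": {"deltas": [[0,0,0,0,0,0,1],[0,0,0,0,0,0,1],[0,0,0,0,0,0,1],[0,0,-0.3,0,0,0,1],[0,0,-0.8,0,0,0,1],[0,0,-1,0,0,0,1],[0,0,-1,0,0,0,1],[0.8,0.1,-0.7,0,0,0,1]]}}

```text
time: 61.8
tool_pos: [525.5, 53.2, 252.3]
tcp_rot: [180.0, -0.1, 96.9]
ft_force: [-0.2, 0.2, 0.1]
finger_gap: 85.3
grip_force: 0.0
```

Request:
{"name": "apply_moves", "arguments": {"deltas": [[1,0.1,0,0,0,0,1],[1,0.1,0,0,0,0,1],[1,0.11,0,0,0,0,1],[1,0.11,0,0,0,0,1],[1,0.11,0,0,0,0,1],[1,0.11,0,0,0,0,1],[1,0.11,0,0,0,0,1],[1,0.11,0,0,0,0,1]]}}

```text
time: 62.8
tool_pos: [521.2, 296.4, 250.9]
tcp_rot: [-179.9, -0.1, 97.0]
ft_force: [0.9, 1.6, -0.1]
finger_gap: 85.4
grip_force: 0.0
```

Request:
{"name": "apply_moves", "arguments": {"deltas": [[1,0.11,0,0,0,0,1],[1,0.11,0,0,0,-1,1],[1,0.11,0,0,0,-1,1],[1,0.1,0,0,0,-1,1],[0,0,0,0,0,-1,1],[0,0,0,0,0,-0.8,1],[0,0,0,0,0,0,1]]}}

```text
time: 63.68
tool_pos: [512.2, 415.6, 250.9]
tcp_rot: [-180.0, -0.1, 119.0]
ft_force: [-0.3, -0.1, -0.7]
finger_gap: 85.3
grip_force: 0.0
```

```bash
python3 - <<'E'
from nxt import *
st_(); c,im=label('red',[519,416]); label('white',[524,30.6],z=149.5)
to([519,416,22],119)
E
```

```text
{'time': np.float64(63.7), 'tool_pos': array([512.2, 415.6, 250.9]), 'tcp_rot': array([-1.80e+02, -1.00e-01,  1.19e+02]), 'ft_force': array([-0.3, -0.1, -0.7]), 'finger_gap': np.float64(85.3), 'joint_pos': array([34.5, 16.6, 74.3,  0.1, 89.1,  5.5])}
box (259, 148, 54, 88) [518.5 417. ] 119.1 [ 62.4 106.8]
label (271, 166, 31, 56) [519.8 416.3] 118.6 [35.9 67.9]
none
turn z units -0.02 | shift after turn [-0.09  0.21  7.62] | shift before turn [-0.11  0.21  7.62]
```

Request:
{"name": "apply_moves", "arguments": {"deltas": [[-0.08,0.22,1,0,0,0,1],[0,0,1,0,0,0,1],[0,0,1,0,0,0,1],[0,0,1,0,0,0,1],[0,0,1,0,0,0,1],[0,0,1,0,0,0,1],[0,0,0.8,0,0,0,1],[0,0,0.6,0,0,0,1]]}}

```text
time: 64.78
tool_pos: [518.4, 416.5, 27.1]
tcp_rot: [-179.9, -0.1, 118.9]
ft_force: [-0.3, 0.6, 0.7]
finger_gap: 85.2
grip_force: 0.0
```

Request:
{"name": "apply_moves", "arguments": {"deltas": [[0,0,0.2,0,0,0,1],[0,0,0,0,0,0,0],[0,0,0,0,0,0,0],[0,0,0,0,0,0,0],[0,0,0,0,0,0,0],[0,0,0,0,0,0,0],[0,0,0,0,0,0,0]]}}

```text
time: 65.65
tool_pos: [519.4, 417.4, 23.6]
tcp_rot: [179.9, -0.1, 119.0]
ft_force: [-0.4, 0.2, 5.7]
finger_gap: 62.5
grip_force: 57.8
```

```bash
python3 - <<'E'
from nxt import *
st=st_(); to([524.4,30.4,st['tool_pos'][2]+149.5],97)
E
```

```text
{'time': np.float64(65.6), 'tool_pos': array([519.4, 417.4,  23.6]), 'tcp_rot': array([ 1.799e+02, -1.000e-01,  1.190e+02]), 'ft_force': array([-0.4,  0.2,  5.7]), 'finger_gap': np.float64(62.5), 'joint_pos': array([34.3, 28.5, 84. ,  0.1, 67.5,  5.3])}
turn z units 4.8 | shift after turn [-12.82  -1.41  -4.98] | shift before turn [-11.35  -6.1   -5.02]
```

Request:
{"name": "apply_moves", "arguments": {"deltas": [[0,0,-0.6,0,0,0,0],[0,0,-1,0,0,0,0],[0,0,-1,0,0,1,0],[0,0,-1,0,0,1,0],[0,0,-1,0,0,1,0],[0,0,-1,0,0,1,0],[0,0,-0.8,0,0,0.8,0],[-0.8,0,0,0,0,0,0]]}}

```text
time: 66.65
tool_pos: [522.6, 394.4, 218.4]
tcp_rot: [179.8, -0.3, 97.1]
ft_force: [-0.2, 0.2, -2.0]
finger_gap: 63.2
grip_force: 56.9
```

Request:
{"name": "apply_moves", "arguments": {"deltas": [[-1,-0.12,0,0,0,0,0],[-1,-0.12,0,0,0,0,0],[-1,-0.12,0,0,0,0,0],[-1,-0.12,0,0,0,0,0],[-1,-0.12,0,0,0,0,0],[-1,-0.12,0,0,0,0,0],[-1,-0.12,0,0,0,0,0],[-1,-0.12,0,0,0,0,0]]}}

```text
time: 67.65
tool_pos: [522.3, 150.0, 214.6]
tcp_rot: [-179.9, -0.1, 97.0]
ft_force: [-0.6, 0.7, -3.0]
finger_gap: 63.0
grip_force: 56.8
```

Request:
{"name": "apply_moves", "arguments": {"deltas": [[-1,-0.12,0,0,0,0,0],[-1,-0.11,0,0,0,0,0],[-0.9,-0.1,0,0,0,0,0],[-0.7,-0.1,0,0,0,0,0],[-0.4,-0.02,0,0,0,0,0],[0,0,0,0,0,0,0],[0,0,0,0,0,0,0]]}}

```text
time: 68.53
tool_pos: [523.8, 31.0, 213.9]
tcp_rot: [-179.9, -0.1, 97.0]
ft_force: [-0.4, -0.4, -1.6]
finger_gap: 62.8
grip_force: 56.8
```

```bash
python3 - <<'E'
from nxt import *
st=st_(); to([524.4,30.4,23.6+149.5],97)
E
```

```text
{'time': np.float64(68.5), 'tool_pos': array([523.8,  31. , 213.9]), 'tcp_rot': array([-1.799e+02, -1.000e-01,  9.700e+01]), 'ft_force': array([-0.4, -0.4, -1.6]), 'finger_gap': np.float64(62.8), 'joint_pos': array([-2.3, -3.2, 99.5,  0.1, 83.8, -9.3])}
turn z units 0.0 | shift after turn [-0.02  0.02  1.36] | shift before turn [-0.02  0.02  1.36]
```

Request:
{"name": "apply_moves", "arguments": {"deltas": [[-0.02,0.02,0.5,0,0,0,0],[0,0,0.4,0,0,0,0],[0,0,0.2,0,0,0,0],[0,0,0.1,0,0,0,0],[0,0,0.04,0,0,0,0],[0,0,0,0,0,0,0]]}}

```text
time: 69.28
tool_pos: [524.7, 29.8, 176.9]
tcp_rot: [-179.9, -0.1, 97.0]
ft_force: [1.0, -0.1, -2.1]
finger_gap: 63.0
grip_force: 56.8
```

Request:
{"name": "apply_moves", "arguments": {"deltas": [[0,0,0.05,0,0,0,0],[0,0,0,0,0,0,0],[0,0,0.04,0,0,0,0],[0,0,0,0,0,0,0]]}}

```text
time: 69.78
tool_pos: [524.4, 29.8, 173.7]
tcp_rot: [-179.9, -0.1, 97.0]
ft_force: [-0.2, 0.1, -1.0]
finger_gap: 62.7
grip_force: 56.8
```

Request:
{"name": "apply_moves", "arguments": {"deltas": [[0,0,0.03,0,0,0,0],[0,0,0,0,0,0,0],[0,0,0,0,0,0,0]]}}

```text
time: 70.15
tool_pos: [524.5, 29.8, 173.0]
tcp_rot: [-179.9, -0.1, 97.0]
ft_force: [0.4, -0.2, -1.1]
finger_gap: 62.8
grip_force: 56.8
```

Request:
{"name": "apply_moves", "arguments": {"deltas": [[0,0,0.03,0,0,0,0],[0,0,0,0,0,0,0],[0,0,0,0,0,0,1],[0,0,0,0,0,0,1],[0,0,0,0,0,0,1],[0,0,-0.3,0,0,0,1],[0,0,-0.8,0,0,0,1],[0,0,-1,0,0,0,1]]}}

```text
time: 71.15
tool_pos: [524.2, 29.7, 235.7]
tcp_rot: [-179.8, -0.1, 97.0]
ft_force: [0.3, -1.4, 0.2]
finger_gap: 85.6
grip_force: 0.0
```

Request:
{"name": "apply_moves", "arguments": {"deltas": [[0,0,-1,0,0,0,1],[-0.9,-0.4,-0.5,0,0,0,1],[-1,-0.47,0,0,0,0,1],[-1,-0.47,0,0,0,0,1],[-1,-0.47,0,0,0,0,1],[-1,-0.47,0,0,0,0,1],[-1,-0.47,0,0,0,0,1],[-1,-0.47,0,0,0,0,1]]}}

```text
time: 72.15
tool_pos: [453.7, -188.6, 280.7]
tcp_rot: [-180.0, -0.1, 97.0]
ft_force: [0.6, -0.9, -0.1]
finger_gap: 85.2
grip_force: 0.0
```

Request:
{"name": "apply_moves", "arguments": {"deltas": [[-1,-0.47,0,0,0,0,1],[-1,-0.5,0,0,0,-0.2,1],[0,0,0,0,0,-1,1],[0,0,0,0,0,-1,1],[0,0,0,0,0,-1,1],[0,0,0,0,0,-1,1],[0,0,0,0,0,-1,1],[0,0,0,0,0,-1,1]]}}

```text
time: 73.15
tool_pos: [432.5, -250.7, 280.6]
tcp_rot: [-180.0, -0.1, 125.6]
ft_force: [-0.1, 0.2, 0.9]
finger_gap: 85.4
grip_force: 0.0
```

Request:
{"name": "apply_moves", "arguments": {"deltas": [[0,0,0,0,0,-1,1],[0,0,0,0,0,-1,1],[0,0,0,0,0,0,1]]}}

```text
time: 73.53
tool_pos: [432.5, -250.7, 280.4]
tcp_rot: [-180.0, -0.1, 134.6]
ft_force: [-0.1, -0.1, 0.3]
finger_gap: 85.3
grip_force: 0.0
```

```bash
python3 - <<'E'
from nxt import *
st_(); c,im=label('green',[432,-251]); cv2.imwrite('pics/w6.png',im[:,:,::-1]); label('black',[602,-270])
label('red',[524,30.6],'top',z=185.5); label('red',[524,30.6],'side',z=185.5)
E
```

```text
{'time': np.float64(73.5), 'tool_pos': array([ 432.5, -250.7,  280.4]), 'tcp_rot': array([-1.800e+02, -1.000e-01,  1.346e+02]), 'ft_force': array([-0.1, -0.1,  0.3]), 'finger_gap': np.float64(85.3), 'joint_pos': array([-36. ,  -8.8,  97.8,   0. ,  91.1, -80.5])}
box (253, 148, 48, 81) [ 431.5 -255.7] 134.6 [ 61.  105.9]
label (264, 204, 11, 11) [ 442.6 -281.8] 134.3 [13.4 13.8]
none
box (252, 206, 41, 26) [523.1  31.2] 96.9 [ 63.1 106.1]
label (259, 210, 26, 16) [525.3  31.2] 96.9 [36.3 67.9]
box (270, 164, 26, 31) [534.2  23.5] 94.6 [ 42.4 117. ]
label (274, 169, 13, 16) [529.2  31.2] 95.4 [22.7 61.8]
```

```bash
python3 - <<'E'
from nxt import *
im=cv2.imread('pics/w6.png')[:,:,::-1].copy(); c=cam('wrist'); H=hsv(im)
print(H[188,277],H[180,270],H[155,270])
m=masks(im)['green'].astype(np.uint8); b=[k for k in blobs(m,150) if np.hypot(*(rect(c,k,36)[0]-[432,-255]))<60][0]
f=np.zeros(m.shape,np.uint8); cv2.fillPoly(f,[cv2.convexHull(b)],1); g=cv2.erode(f,np.ones((5,5)))*(H[:,:,1]<85)
for k in blobs(cv2.morphologyEx(g.astype(np.uint8),cv2.MORPH_OPEN,np.ones((3,3))),30): print(rect(c,k,36))
E
```

```text
[ 86  10 172] [ 86  10 173] [ 66 121 189]
(array([ 432.1, -255.9]), 134.5, array([39. , 70.2]))
```

Request:
{"name": "apply_moves", "arguments": {"deltas": [[-0.11,-0.13,1,0,0,0,1],[0,0,1,0,0,0,1],[0,0,1,0,0,0,1],[0,0,1,0,0,0,1],[0,0,1,0,0,0,1],[0,0,1,0,0,0,1],[0,0,1,0,0,0,1],[0,0,0.8,0,0,0,1]]}}

```text
time: 74.72
tool_pos: [431.1, -255.1, 44.5]
tcp_rot: [-180.0, -0.2, 134.5]
ft_force: [0.5, -0.1, -1.1]
finger_gap: 85.4
grip_force: 0.0
```

Request:
{"name": "apply_moves", "arguments": {"deltas": [[0,0,0.6,0,0,0,1],[0,0,0.2,0,0,0,1],[0,0,0,0,0,0,0],[0,0,0,0,0,0,0],[0,0,0,0,0,0,0],[0,0,0,0,0,0,0],[0,0,0,0,0,0,0],[0,0,0,0,0,0,0]]}}

```text
time: 75.72
tool_pos: [432.1, -255.8, 22.7]
tcp_rot: [-180.0, -0.1, 134.6]
ft_force: [-1.4, 1.0, 5.6]
finger_gap: 63.0
grip_force: 57.0
```

```bash
python3 - <<'E'
from nxt import *
st=st_(); to([524.4,30.6,st['tool_pos'][2]+185.5],97)
E
```

```text
{'time': np.float64(75.7), 'tool_pos': array([ 432.1, -255.8,   22.7]), 'tcp_rot': array([-1.800e+02, -1.000e-01,  1.346e+02]), 'ft_force': array([-1.4,  1. ,  5.6]), 'finger_gap': np.float64(63.0), 'joint_pos': array([-36.5,   6. , 111.7,   0. ,  62.4, -81.1])}
turn z units 8.2 | shift after turn [ 9.1   4.22 -6.18] | shift before turn [ 4.65  8.89 -6.18]
```

Request:
{"name": "apply_moves", "arguments": {"deltas": [[0,0,-0.6,0,0,0,0],[0,0,-1,0,0,0.2,0],[0,0,-1,0,0,1,0],[0,0,-1,0,0,1,0],[0,0,-1,0,0,1,0],[0,0,-1,0,0,1,0],[0,0,-1,0,0,1,0],[0,0,-0.8,0,0,1,0]]}}

```text
time: 76.72
tool_pos: [431.8, -255.6, 246.0]
tcp_rot: [-180.0, -0.1, 106.0]
ft_force: [-0.1, 0.1, -2.3]
finger_gap: 63.2
grip_force: 56.2
```

Request:
{"name": "apply_moves", "arguments": {"deltas": [[0,0,0,0,0,1,0],[0.5,0.2,0,0,0,1,0],[1,0.45,0,0,0,0,0],[1,0.45,0,0,0,0,0],[1,0.45,0,0,0,0,0],[1,0.45,0,0,0,0,0],[1,0.45,0,0,0,0,0],[1,0.45,0,0,0,0,0]]}}

```text
time: 77.72
tool_pos: [493.1, -50.1, 244.7]
tcp_rot: [-179.9, -0.1, 97.0]
ft_force: [0.2, -0.1, -2.1]
finger_gap: 62.8
grip_force: 56.2
```

Request:
{"name": "apply_moves", "arguments": {"deltas": [[1,0.45,0,0,0,0,0],[0.8,0.4,0,0,0,0,0],[0.5,0.3,0,0,0,0,0],[0.25,0.15,0,0,0,0,0],[0,0,0,0,0,0,0],[0,0,0,0,0,0,0]]}}

```text
time: 78.47
tool_pos: [522.4, 28.7, 244.0]
tcp_rot: [-179.9, -0.1, 97.0]
ft_force: [0.1, 0.1, -2.6]
finger_gap: 62.8
grip_force: 56.2
```

```bash
python3 - <<'E'
from nxt import *
st=st_(); to([524.4,30.6,22.7+185.5],97)
E
```

```text
{'time': np.float64(78.5), 'tool_pos': array([522.4,  28.7, 244. ]), 'tcp_rot': array([-1.799e+02, -1.000e-01,  9.700e+01]), 'ft_force': array([ 0.1,  0.1, -2.6]), 'finger_gap': np.float64(62.8), 'joint_pos': array([-2.5, -4.3, 97.4,  0.1, 87. , -9.5])}
turn z units -0.01 | shift after turn [0.05 0.07 1.19] | shift before turn [0.05 0.08 1.19]
```

Request:
{"name": "apply_moves", "arguments": {"deltas": [[0.05,0.07,0.5,0,0,0,0],[0,0,0.35,0,0,0,0],[0,0,0.15,0,0,0,0],[0,0,0.06,0,0,0,0],[0,0,0,0,0,0,0]]}}

```text
time: 79.1
tool_pos: [524.5, 31.2, 212.4]
tcp_rot: [-179.9, -0.1, 97.0]
ft_force: [0.1, -0.2, -1.8]
finger_gap: 63.2
grip_force: 56.2
```

Request:
{"name": "apply_moves", "arguments": {"deltas": [[0,0,0.05,0,0,0,0],[0,0,0,0,0,0,0],[0,0,0.03,0,0,0,0],[0,0,0,0,0,0,0]]}}

```text
time: 79.6
tool_pos: [524.4, 31.2, 209.8]
tcp_rot: [-179.9, -0.1, 97.0]
ft_force: [-0.6, 0.1, -1.5]
finger_gap: 62.6
grip_force: 56.2
```

Request:
{"name": "apply_moves", "arguments": {"deltas": [[0,0,0.03,0,0,0,0],[0,0,0,0,0,0,0],[0,0,0,0,0,0,0]]}}

```text
time: 79.97
tool_pos: [524.5, 31.2, 209.0]
tcp_rot: [-179.9, -0.1, 97.0]
ft_force: [0.0, -0.1, -2.4]
finger_gap: 62.8
grip_force: 56.2
```

Request:
{"name": "apply_moves", "arguments": {"deltas": [[0,0,0.03,0,0,0,0],[0,0,0,0,0,0,0],[0,0,0,0,0,0,0]]}}

```text
time: 80.35
tool_pos: [524.6, 31.2, 208.2]
tcp_rot: [-179.9, -0.1, 97.0]
ft_force: [0.8, -0.3, -1.1]
finger_gap: 62.9
grip_force: 56.2
```

Request:
{"name": "apply_moves", "arguments": {"deltas": [[0,0,0,0,0,0,1],[0,0,0,0,0,0,1],[0,0,0,0,0,0,1],[0,0,0,0,0,0,1],[0,0,-0.3,0,0,0,1],[0,0,-0.8,0,0,0,1],[0,0,-1,0,0,0,1],[0,0,-1,0,0,0,1]]}}

```text
time: 81.35
tool_pos: [524.6, 31.1, 302.7]
tcp_rot: [-179.9, -0.1, 97.0]
ft_force: [0.9, 0.4, -0.4]
finger_gap: 85.6
grip_force: 0.0
```

Request:
{"name": "apply_moves", "arguments": {"deltas": [[-1,0.14,-0.3,0,0,0,1],[-1,0.14,0,0,0,0,1],[-1,0.14,0,0,0,0,1],[-1,0.14,0,0,0,0,1],[-1,0.14,0,0,0,0,1],[-1,0.14,0,0,0,0,1],[-1,0.14,0,0,0,0,1],[-1,0.14,0,0,0,0,1]]}}

```text
time: 82.35
tool_pos: [587.5, -204.1, 310.4]
tcp_rot: [-179.9, -0.1, 97.0]
ft_force: [0.7, -0.8, 0.2]
finger_gap: 85.5
grip_force: 0.0
```

Request:
{"name": "apply_moves", "arguments": {"deltas": [[-1,0.14,0.4,0,0,0,1],[-1,0.1,0.8,0,0,0,1],[-0.1,0,0.8,0,0,0,1],[0,0,0,0,0,0,1],[0,0,0,0,0,0,1]]}}

```text
time: 82.98
tool_pos: [602.3, -264.4, 250.9]
tcp_rot: [-180.0, -0.1, 97.0]
ft_force: [0.3, -0.1, -0.0]
finger_gap: 85.7
grip_force: 0.0
```

```bash
python3 - <<'E'
from nxt import *
st_(); c,im=label('black',[602,-265]); cv2.imwrite('pics/w7.png',im[:,:,::-1])
label('green',[524,30.6],'top',z=221.5)
H=hsv(im); m=((H[:,:,1]<40)&(H[:,:,2]>100)).astype(np.uint8)
for k in blobs(m,400): print('grey',cv2.boundingRect(k),rect(c,k,36))
E
```

```text
{'time': np.float64(83.0), 'tool_pos': array([ 602.3, -264.4,  250.9]), 'tcp_rot': array([-1.8e+02, -1.0e-01,  9.7e+01]), 'ft_force': array([ 0.3, -0.1, -0. ]), 'finger_gap': np.float64(85.7), 'joint_pos': array([-28.2,  16.3,  74.6,   0. ,  89.1, -35.2])}
box (252, 195, 48, 43) [ 602.4 -296.2] 178.0 [46.1 60.9]
label (262, 206, 25, 18) [ 596.3 -299.3] 147.7 [17.1 34.8]
box (250, 203, 43, 28) [522.4  32.6] 96.6 [ 65.5 107.7]
label (258, 208, 27, 16) [524.9  32.9] 96.9 [36.8 68.3]
grey (515, 195, 45, 155) (array([ 952.4, -344.2]), 111.2, array([ 57.9, 228.2]))
grey (263, 163, 40, 62) (array([ 604.8, -267.9]), 87.7, array([39. , 71.1]))
grey (84, 368, 40, 28) (array([ 376.4, -577.2]), 14.4, array([42.5, 61.2]))
grey (68, 393, 62, 27) (array([ 371.7, -631.2]), 21.6, array([ 41.4, 103. ]))
```

Request:
{"name": "apply_moves", "arguments": {"deltas": [[-0.12,0.07,1,0,0,0,1],[0,0,1,0,0,1,1],[0,0,1,0,0,1,1],[0,0,1,0,0,0,1],[0,0,1,0,0,0,1],[0,0,1,0,0,0,1],[0,0,0.8,0,0,0,1],[0,0,0.6,0,0,0,1]]}}

```text
time: 84.08
tool_pos: [604.6, -267.4, 27.5]
tcp_rot: [-179.9, -0.1, 87.9]
ft_force: [-0.7, -0.2, 0.5]
finger_gap: 85.3
grip_force: 0.0
```

Request:
{"name": "apply_moves", "arguments": {"deltas": [[0,0,0.22,0,0,0,1],[0,0,0,0,0,0,0],[0,0,0,0,0,0,0],[0,0,0,0,0,0,0],[0,0,0,0,0,0,0],[0,0,0,0,0,0,0],[0,0,0,0,0,0,0],[0,0,0,0,0,0,0]]}}

```text
time: 85.08
tool_pos: [604.8, -268.0, 22.1]
tcp_rot: [-180.0, -0.0, 87.8]
ft_force: [-0.2, -0.0, 5.9]
finger_gap: 63.1
grip_force: 57.7
```

```bash
python3 - <<'E'
from nxt import *
st=st_(); to([524.4,30.8,st['tool_pos'][2]+221.5],97)
E
```

```text
{'time': np.float64(85.1), 'tool_pos': array([ 604.8, -268. ,   22.1]), 'tcp_rot': array([-180. ,   -0. ,   87.8]), 'ft_force': array([-0.2, -0. ,  5.9]), 'finger_gap': np.float64(63.1), 'joint_pos': array([-28.4,  28. ,  84.8,   0. ,  67.2, -26.2])}
turn z units -2.0 | shift after turn [10.21 -1.45 -7.38] | shift before turn [ 9.86 -3.06 -7.38]
```

Request:
{"name": "apply_moves", "arguments": {"deltas": [[0,0,-0.6,0,0,0,0],[0,0,-1,0,0,0,0],[0,0,-1,0,0,-1,0],[0,0,-1,0,0,-1,0],[0,0,-1,0,0,0,0],[0,0,-1,0,0,0,0],[0,0,-1,0,0,0,0],[0,0,-1,0,0,0,0]]}}

```text
time: 86.08
tool_pos: [604.1, -267.7, 250.4]
tcp_rot: [-179.9, -0.1, 97.0]
ft_force: [0.3, -0.0, -2.9]
finger_gap: 62.9
grip_force: 56.7
```

Request:
{"name": "apply_moves", "arguments": {"deltas": [[0.6,-0.1,-0.8,0,0,0,0],[1,-0.14,0,0,0,0,0],[1,-0.14,0,0,0,0,0],[1,-0.14,0,0,0,0,0],[1,-0.14,0,0,0,0,0],[1,-0.14,0,0,0,0,0],[1,-0.14,0,0,0,0,0],[1,-0.14,0,0,0,0,0]]}}

```text
time: 87.08
tool_pos: [543.8, -44.6, 273.9]
tcp_rot: [-179.9, -0.1, 97.0]
ft_force: [1.0, 0.6, -1.9]
finger_gap: 63.1
grip_force: 56.9
```

Request:
{"name": "apply_moves", "arguments": {"deltas": [[1,-0.14,0,0,0,0,0],[0.8,-0.1,0,0,0,0,0],[0.5,-0.1,0,0,0,0,0],[0.3,-0.03,0,0,0,0,0],[0,0,0,0,0,0,0],[0,0,0,0,0,0,0],[0,0,0,0,0,0,0]]}}

```text
time: 87.95
tool_pos: [524.2, 29.8, 273.3]
tcp_rot: [-179.9, -0.1, 97.0]
ft_force: [0.2, 0.4, -1.8]
finger_gap: 62.9
grip_force: 56.8
```

```bash
python3 - <<'E'
from nxt import *
st=st_(); to([524.4,30.8,22.1+221.5],97)
E
```

```text
{'time': np.float64(88.0), 'tool_pos': array([524.2,  29.8, 273.3]), 'tcp_rot': array([-1.799e+02, -1.000e-01,  9.700e+01]), 'ft_force': array([ 0.2,  0.4, -1.8]), 'finger_gap': np.float64(62.9), 'joint_pos': array([-2.4, -4.7, 94.7,  0.1, 90.1, -9.3])}
turn z units -0.01 | shift after turn [0.03 0.01 0.99] | shift before turn [0.03 0.01 0.99]
```

Request:
{"name": "apply_moves", "arguments": {"deltas": [[0.04,0.01,0.4,0,0,0,0],[0,0,0.3,0,0,0,0],[0,0,0.12,0,0,0,0],[0,0,0.06,0,0,0,0],[0,0,0,0,0,0,0]]}}

```text
time: 88.58
tool_pos: [524.2, 31.7, 247.1]
tcp_rot: [-179.9, -0.1, 97.0]
ft_force: [0.3, -0.6, -1.8]
finger_gap: 62.7
grip_force: 56.8
```

Request:
{"name": "apply_moves", "arguments": {"deltas": [[0,0,0.04,0,0,0,0],[0,0,0,0,0,0,0],[0,0,0.03,0,0,0,0],[0,0,0,0,0,0,0]]}}

```text
time: 89.08
tool_pos: [524.1, 31.7, 244.9]
tcp_rot: [-179.9, -0.1, 97.0]
ft_force: [0.7, -0.2, -1.6]
finger_gap: 62.8
grip_force: 56.8
```

Request:
{"name": "apply_moves", "arguments": {"deltas": [[0,0,0.03,0,0,0,0],[0,0,0,0,0,0,0],[0,0,0,0,0,0,0]]}}

```text
time: 89.45
tool_pos: [524.1, 31.7, 244.0]
tcp_rot: [-179.9, -0.1, 97.0]
ft_force: [0.1, 0.4, -0.7]
finger_gap: 63.1
grip_force: 56.8
```

Lower a hair, release, retreat upward and check.

Request:
{"name": "apply_moves", "arguments": {"deltas": [[0,0,0.03,0,0,0,0],[0,0,0,0,0,0,0],[0,0,0,0,0,0,1],[0,0,0,0,0,0,1],[0,0,0,0,0,0,1],[0,0,0,0,0,0,1],[0,0,-0.3,0,0,0,1],[0,0,-0.8,0,0,0,1]]}}

```text
time: 90.45
tool_pos: [523.5, 31.7, 275.7]
tcp_rot: [-179.8, -0.1, 97.0]
ft_force: [-0.3, -0.3, 0.8]
finger_gap: 85.1
grip_force: 0.0
```

Request:
{"name": "apply_moves", "arguments": {"deltas": [[0,0,-1,0,0,0,1],[0,0,-1,0,0,0,1],[-1,0,-0.5,0,0,0,1],[-1,0,0,0,0,0,1],[-1,0,0,0,0,0,1],[-1,0,0,0,0,0,1],[-1,0,0,0,0,0,1],[-1,0,0,0,0,0,1]]}}

```text
time: 91.45
tool_pos: [546.4, -148.1, 351.7]
tcp_rot: [-179.9, -0.1, 97.0]
ft_force: [0.2, 0.2, -0.2]
finger_gap: 85.6
grip_force: 0.0
```

Request:
{"name": "apply_moves", "arguments": {"deltas": [[-1,-0.5,0,0,0,0,1],[-1,-0.5,0,0,0,0,1],[-1,-0.5,0,0,0,0,1],[-1,-0.5,0,0,0,0,1],[0,0,0,0,0,0,1],[0,0,0,0,0,0,1],[0,0,0,0,0,0,1]]}}

```text
time: 92.32
tool_pos: [501.8, -272.6, 351.0]
tcp_rot: [-179.9, -0.1, 97.1]
ft_force: [-0.4, -0.3, -0.6]
finger_gap: 85.6
grip_force: 0.0
```

```bash
python3 - <<'E'
from nxt import *
st_(); c,im=label('black',[524,31],'top',z=257.5); s=snapshot('side')
H=hsv(im); m=((H[:,:,1]<40)&(H[:,:,2]>80)&(H[:,:,2]<200)).astype(np.uint8)
for k in blobs(m,100): 
    r=rect(c,k,257.5)
    if np.hypot(*(r[0]-[524,31]))<60: print('grey',r)
f=lambda i,w:cv2.resize(i,(w,int(w*i.shape[0]/i.shape[1])),interpolation=cv2.INTER_CUBIC)
a=f(s[100:420,160:420,::-1],420); b=f(im[140:300,210:350,::-1],380); h=max(len(a),len(b))
cv2.imwrite('pics/f1.png',np.hstack([cv2.copyMakeBorder(i,0,h-len(i),0,0,0) for i in(a,b)]))
E
```

```text
{'time': np.float64(92.3), 'tool_pos': array([ 501.8, -272.6,  351. ]), 'tcp_rot': array([-1.799e+02, -1.000e-01,  9.710e+01]), 'ft_force': array([-0.4, -0.3, -0.6]), 'finger_gap': np.float64(85.6), 'joint_pos': array([-33.7,   2. ,  80.1,   0. ,  98. , -40.7])}
box (248, 200, 45, 36) [514.1  32.8] 97.7 [ 84.1 108.3]
label (256, 205, 30, 18) [524.5  34. ] 96.9 [40.1 72.1]
grey (array([524.4,  33.9]), 96.9, array([39.8, 71.6]))
```

View pics/f1.png

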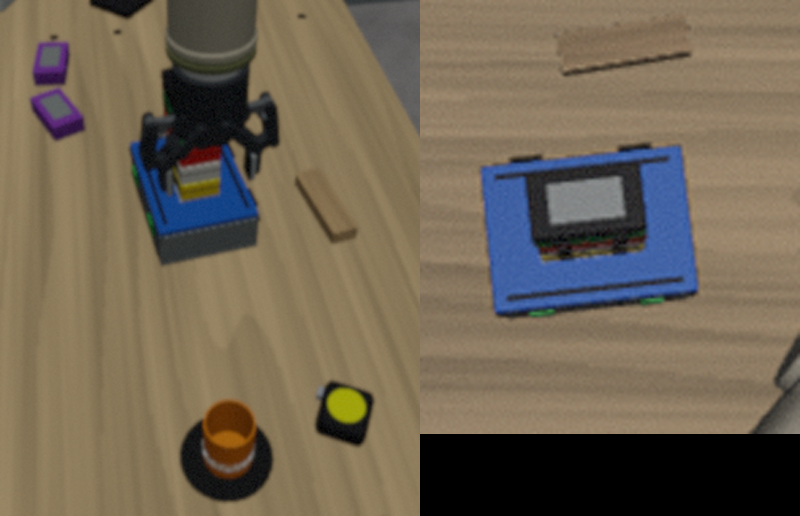

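```bash
python3 -c "
import bench; print(bench.hand_in())"
```

```text
the job is handed in; nothing more can be done
None
```

The job is handed in: the tenons are in the case and the pot, empty, is back upright on its pad. The lid is shut, all five cutter cases are stacked on the white field (about 3 mm spread along the case), and the glue, tape and wood were not touched.

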